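# Change the power modules in a test jig and refit its guard cover

## Task

Turn the variable transformer's knob back to zero before you touch the test jig, then move the tested modules from the jig onto the floor of the blue tray and set every fresh module from the foam pad fully down into a nest of the jig, terminal end towards the back where the contact strips are. Finally lower the guard cover over the jig's two dowel pins, thick pin in the large hole, until it lies flat on both rails. Leave the knob at zero and do not push the spool, tape or bottle about.

Things in the scene. Friction and masses are not known exactly. Their poses are not given: they have to be found in the camera images.
- knob (a joint): angle of the variable transformer's knob, a vertical-axis bar knob 70 mm long, 16 mm wide and 34 mm high with a white pointer line. 0 when the pointer is at the scale's zero, a wider mark on the dial; grows as it is turned clockwise seen from above; end stops at -0.05 and 5.25. It is at about 1 to 2.6 at the start. A light friction torque, stays where it is left
- transformer: the variable transformer, a fixed grey drum 132 mm across and 108 mm high with a white dial on top at 112 mm and a knob above it; origin under its centre, on the bench. The zero mark lies on its -x side, so in its frame the pointer points along the angle pi - knob
- knob_grip (a point): point on the knob's turning axis, 143 mm above the bench and 10 mm below the top of the bar (the bar's underside is 119 mm up, its top 153 mm); its -x axis points along the bar to the pointer end
- jig: the fixed test jig: a brown phenolic base 172 (x) x 212 (y) x 24 mm with four open nests (74 x 38 mm, 10 mm deep) and two aluminium rails 18 mm wide along x at y = +94 and -94 mm whose flat tops are 60 mm above the bench; a steel dowel pin stands in the middle of each rail. Origin under its centre; x points to the back, the side that the terminals face: a contact strip with brass fingers is behind each nest
- nest0 (a point): where the centre of a module lies when it is fully down in the front left nest (34 mm above the bench; the nest's floor is 14 mm above the bench, the base's top face 24 mm); nests are at x +-42, y +-36 mm in the jig's frame, turned as the jig
- nest1 (a point): where the centre of a module lies when it is fully down in the front right nest (34 mm above the bench; the nest's floor is 14 mm above the bench, the base's top face 24 mm); nests are at x +-42, y +-36 mm in the jig's frame, turned as the jig
- nest2 (a point): where the centre of a module lies when it is fully down in the back left nest (34 mm above the bench; the nest's floor is 14 mm above the bench, the base's top face 24 mm); nests are at x +-42, y +-36 mm in the jig's frame, turned as the jig
- nest3 (a point): where the centre of a module lies when it is fully down in the back right nest (34 mm above the bench; the nest's floor is 14 mm above the bench, the base's top face 24 mm); nests are at x +-42, y +-36 mm in the jig's frame, turned as the jig
- pin_big (a point): foot of the thick dowel pin, 12 mm diameter, on top of the left rail (60 mm above the bench); the pin stands 25 mm above the rail, its last 8 mm tapered to 6 mm
- pin_small (a point): foot of the thin dowel pin, 9 mm diameter, on top of the right rail; 25 mm high, its last 8 mm tapered to 3 mm
- cover: the guard cover, a loose glass-epoxy plate 165 (x) x 216 (y) x 8 mm, 0.5 kg, with two steel-rimmed through holes and a black bar handle on top; origin in the middle of its underside, z up. It starts flat on the bench
- cover_handle (a point): centre of the cover's bar handle, 43 mm above the plate's underside; the bar runs along the cover's y, 110 mm long, 12 mm wide (x) and 14 mm high, with 28 mm of free height between it and the plate over its middle 80 mm
- hole_big (a point): lower mouth of the cover's 14 mm hole, for the thick pin, at y = +94 mm of the cover
- hole_small (a point): lower mouth of the cover's 11 mm hole, for the thin pin, at y = -94 mm of the cover
- tested1_c (a point): a tested module, at the start in a nest of the jig: a grey potted power module, 70 (x) x 34 (y) x 40 mm (z): a plain case with, at its +x end, a lower black terminal ledge (14 mm long, 24 mm high, three brass screws, tabs that stick out 3 mm beyond the end). 0.16 kg. The point is the centre of the block, 20 mm above its underside; +x points to the terminal end, z up. Two or three tested modules are present
- tested2_c (a point): a tested module, at the start in a nest of the jig: a grey potted power module, 70 (x) x 34 (y) x 40 mm (z): a plain case with, at its +x end, a lower black terminal ledge (14 mm long, 24 mm high, three brass screws, tabs that stick out 3 mm beyond the end). 0.16 kg. The point is the centre of the block, 20 mm above its underside; +x points to the terminal end, z up. Two or three tested modules are present
- tested3_c (a point): a tested module, at the start in a nest of the jig: a grey potted power module, 70 (x) x 34 (y) x 40 mm (z): a plain case with, at its +x end, a lower black terminal ledge (14 mm long, 24 mm high, three brass screws, tabs that stick out 3 mm beyond the end). 0.16 kg. The point is the centre of the block, 20 mm above its underside; +x points to the terminal end, z up. Two or three tested modules are present
- fresh1_c (a point): a fresh module, at the start on the black foam pad (115 x 270 mm, 6 mm thick, fixed): a grey potted power module, 70 (x) x 34 (y) x 40 mm (z): a plain case with, at its +x end, a lower black terminal ledge (14 mm long, 24 mm high, three brass screws, tabs that stick out 3 mm beyond the end). 0.16 kg. The point is the centre of the block, 20 mm above its underside; +x points to the terminal end, z up. Two or three fresh modules are present
- fresh2_c (a point): a fresh module, at the start on the black foam pad (115 x 270 mm, 6 mm thick, fixed): a grey potted power module, 70 (x) x 34 (y) x 40 mm (z): a plain case with, at its +x end, a lower black terminal ledge (14 mm long, 24 mm high, three brass screws, tabs that stick out 3 mm beyond the end). 0.16 kg. The point is the centre of the block, 20 mm above its underside; +x points to the terminal end, z up. Two or three fresh modules are present
- fresh3_c (a point): a fresh module, at the start on the black foam pad (115 x 270 mm, 6 mm thick, fixed): a grey potted power module, 70 (x) x 34 (y) x 40 mm (z): a plain case with, at its +x end, a lower black terminal ledge (14 mm long, 24 mm high, three brass screws, tabs that stick out 3 mm beyond the end). 0.16 kg. The point is the centre of the block, 20 mm above its underside; +x points to the terminal end, z up. Two or three fresh modules are present
- tray: the blue open tray for tested modules, fixed, 125 (x) x 240 (y) mm outside, 45 mm high, wall and floor 4 mm; origin under its centre
- spool: a bystander: solder spool, 60 mm across, 50 mm high; origin under its centre
- tape: a bystander: roll of masking tape lying flat, 84 mm across, 24 mm high; origin under its centre
- flux: a bystander: small white bottle, 44 mm across, 100 mm high; origin under its centre

How it is judged:
By the outcome, as a careful person would: the job done as asked, in the order asked, and still so for the second after the job is handed in, with the robot touching nothing.
Of tested1, tested2, tested3 only 2 to 3 are there at a start; the rules pass over those that are not, and their reading is None.
Of fresh1, fresh2, fresh3 only 2 to 3 are there at a start; the rules pass over those that are not, and their reading is None.
At some moment in a run one of fresh1, fresh2, fresh3, cover may be knocked a few centimetres aside while the robot is not near it.
Once in a run the grip may slacken for a moment while it holds something.
It also fails if it takes over 210 s, if anything falls off the work surface, if the arm or the gripper's body presses on something with over 40 N, if the wrist force passes 120 N, or if a joint passes its speed limit or range.

## Robot

A 6-joint arm with a two-finger parallel gripper is mounted at the origin on the work surface. World frame = base frame: x ahead of the robot, y to its left, z up, the work surface at z = 0. Lengths are in m, angles in rad, forces in N, time in s.
With the tool pointing down it reaches from about 0.3 to 0.775 m from the base axis. Payload 14.6 kg.
Tool frame: the origin (TCP) lies between the finger pads; the fingertips stand 19 mm ahead of it and the grasp point (between the pads) is the TCP (ctrl.finger_overhang is the distance from the TCP to the fingertips, in m); z points along the fingers, y is the direction in which the jaws open and shut (so a half turn about z gives the same grasp; the last joint's range is limited). The gripper opens to 94 mm and grips with 3 to 60 N. Pads are 16 mm wide; open, the fingers measure 119 mm over their backs; the gripper's body (75 mm by 177 mm) begins 78 mm behind the grasp point.
Start: joints at [1.091, 0.3, 1.521, -0, 1.321, -0.067], TCP at [0.221, 0.504, 0.224] pointing down, gripper open.
Joint ranges: [-3.03, 3.03], [-0.79, 2.21], [0.23, 2.52], [-1.04, 4.18], [0, 3.07], [-2.55, 2.55]. Speed limits (rad/s): [2.22, 2.22, 2.57, 3.14, 3.14, 3.14].

## Interface

Orientations are given as [roll, pitch, yaw] about the fixed x, y, z axes, in that order (R = Rz(yaw) Ry(pitch) Rx(roll)).
In Python, from station import ctrl gives the robot as it stands.
- The arm moves only by the tool send_rows, never from a script. Its argument "series" is a list of rows, each a list of 7 numbers: the turn, a rotation vector about the tool's x, y, z in degrees, then the shift along the tool's x, y, z in m, then the gripper's target within -1 to 1 (fully open at 1, half-way at 0, shut at -1). A call has 1 to 8 rows; each row is the pose to reach, as a shift and turn from the pose commanded when the call began, along the tool's axes at that moment; what a row does not reach only later rows make up. A row lasts 1/10 s, in which the tool goes at most 50 mm and 8.59 degrees, less where a joint would pass 70% of its speed; a pose out of reach is approached as far as the arm can. A call with a gripper value outside its range is refused whole. The fingers move at their own pace and stop on an object; "force" is the grip in N (left out, the last holds). Time passes only in rows, so rows that repeat a pose let the fingers close. It gives the time, the measured TCP pose, the force and the opening at its end, in the units of the state.
- ctrl.get_obs(): the state, without advancing time (a new reading comes with each control period).
- ctrl.camera(name): name is "scene" or "top"; returns a dict with "pixels" (420x560x3 uint8, red, green, blue), "z_map" (420x560 float32, m along the optical axis (not along the pixel's ray), 0 where there is no reading), "fov_y" (degrees; the focal length in pixels is half the picture's height over the tangent of half this angle, whatever the lens; pixels are square), "cx", "cy" (the principal point, pixels), "R" (3x3) and "t" (3): a world point X has camera coordinates R X + t. Camera axes: x right, y down, z forward; pixel columns grow to the right and rows downward; lengths in m; the calibration is good to about 2 mm. A picture is of the moment at which its call begins.
- ctrl.hand_in(): hands the job in, once; it reports no verdict.
The state is a dict: "time_s": time; "qpos": joint angles; "joint_vel": joint speeds; "tau": joint torques, N m; "ee_pos": TCP position; "eef_rot": TCP orientation; "force": force on the tool from outside, world axes, zero at the start; "moment": the same for the moment, N m; "grip_width": finger opening in m.
Only numpy, scipy, OpenCV 4.12 (cv2) and the standard library are available. Lean on these libraries where they do the work, as an engineer would, in place of code of your own. Each camera call takes 0.05 s, during which the arm holds its last target.

## Working session

There is one attempt and no reset: what is moved stays moved. The work goes in short steps, Python scripts to look and compute and a tool call to move; the robot and the scene stay as the last step left them, time stands still between calls to the robot, and variables do not carry over. Pictures are saved under pics/ and viewed, and the job is handed in when it is done.

Besides the shell and the picture viewer there is one more tool, called after ">>>" in YAML: its name, and indented under it one key for each argument. send_rows: Moves the arm, as the interface text tells. Its arguments: {"type":"object","properties":{"series":{"type":"array"},"force":{"type":"number"}},"required":["series"]}

```bash
ls; mkdir -p pics; cat > h.py <<'E'
import numpy as np, cv2
from station import ctrl
def cam(n):
    c=ctrl.camera(n); c['f']=c['pixels'].shape[0]/2/np.tan(np.radians(c['fov_y'])/2); return c
def save(c,fn,s=1.4): 
    im=cv2.cvtColor(c['pixels'],cv2.COLOR_RGB2BGR); cv2.imwrite(fn,cv2.resize(im,None,fx=s,fy=s,interpolation=cv2.INTER_CUBIC) if s!=1 else im)
def onplane(c,u,v,z):
    d=np.array([(u-c['cx'])/c['f'],(v-c['cy'])/c['f'],1.]); R=np.array(c['R']);t=np.array(c['t'])
    o=-R.T@t; d=R.T@d; return o+d*(z-o[2])/d[2]
def cloud(c):
    z=c['z_map']; v,u=np.mgrid[:z.shape[0],:z.shape[1]]
    P=np.stack([(u-c['cx'])/c['f']*z,(v-c['cy'])/c['f']*z,z],-1)-np.array(c['t'])
    P=P@np.array(c['R']); P[z==0]=np.nan; return P
def proj(c,X):
    p=np.array(c['R'])@np.array(X)+np.array(c['t']); return c['f']*p[0]/p[2]+c['cx'],c['f']*p[1]/p[2]+c['cy']
E
python3 - <<'E'
from h import *
for n in('top','scene'):
    c=cam(n); save(c,f'pics/{n}0.png',1.4); print(n,c['fov_y'],c['cx'],c['cy'],-np.array(c['R']).T@np.array(c['t'])); print(np.array(c['R']))
o=ctrl.get_obs(); print(o, ctrl.finger_overhang)
E
```

```text
pics
top 50.04550845113082 280.3833133255202 214.22566085974162 [0.45335545 0.00489641 1.26168848]
[[ 0.00298405 -0.99999177  0.0027496 ]
 [-0.9952664  -0.00323702 -0.09713036]
 [ 0.09713846 -0.00244674 -0.99526787]]
scene 46.07153628663595 275.42112343257935 213.27901959644174 [ 1.11230645 -0.73257842  1.17543653]
[[ 0.80794578  0.58914428 -0.01151679]
 [ 0.44143484 -0.6180941  -0.6504575 ]
 [-0.39033178  0.52045048 -0.75945533]]
{'time_s': 0.1, 'qpos': array([ 1.09142239e+00,  3.00422646e-01,  1.52151728e+00, -4.04539830e-06,
        1.32070737e+00, -6.65925564e-02]), 'joint_vel': array([ 0.0012201 , -0.00072579, -0.00015743,  0.00127376,  0.00216177,
       -0.00044898]), 'tau': array([ 1.62058379e-03, -5.32639682e+01, -3.53288591e+01,  7.09515531e-02,
        2.34733050e-02, -8.37524823e-06]), 'ee_pos': array([0.22053651, 0.50361128, 0.22393989]), 'eef_rot': array([-3.14054009e+00, -6.62694843e-05,  2.72881224e+00]), 'force': array([-0.15692166,  0.03371289, -0.03260263]), 'moment': array([ 0.01411828, -0.00803829,  0.0047556 ]), 'grip_width': 0.0940016126420078} 0.019
```

View pics/top0.png

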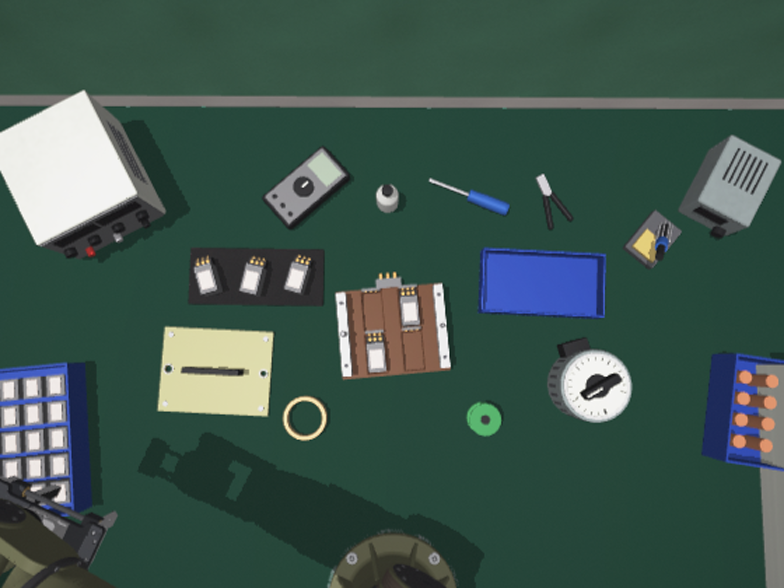

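View pics/scene0.png

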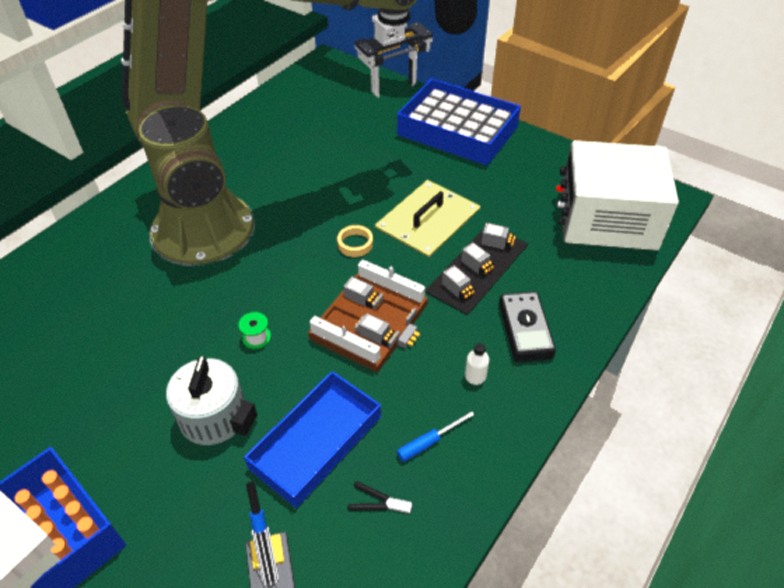

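```bash
python3 - <<'E'
from h import *
c=cam('top'); im=cv2.cvtColor(c['pixels'],cv2.COLOR_RGB2BGR)
cv2.imwrite('pics/z1.png',cv2.resize(im[185:285,220:340],None,fx=6,fy=6,interpolation=cv2.INTER_CUBIC))
cv2.imwrite('pics/z2.png',cv2.resize(im[235:310,385:465],None,fx=8,fy=8,interpolation=cv2.INTER_CUBIC))
cv2.imwrite('pics/z3.png',cv2.resize(im[170:305,105:240],None,fx=5,fy=5,interpolation=cv2.INTER_CUBIC)[:,:800][:600])
P=cloud(c)
for u,v in [(277,201),(291,220),(268,253),(246,240),(146,195),(430,275),(130,250),(280,225),(320,230)]: print(u,v,P[v,u].round(4))
E
```

```text
277 201 [0.6111 0.0113 0.0228]
291 220 [ 0.5555 -0.0266  0.0568]
268 253 [0.4669 0.0347 0.0538]
246 240 [0.5005 0.0921 0.079 ]
146 195 [0.6229 0.3669 0.0502]
430 275 [ 0.4134 -0.3641  0.1535]
130 250 [0.4745 0.4182 0.0103]
280 225 [0.5443 0.0028 0.0239]
320 230 [ 0.5325 -0.1099 -0.0029]
```

View pics/z1.png

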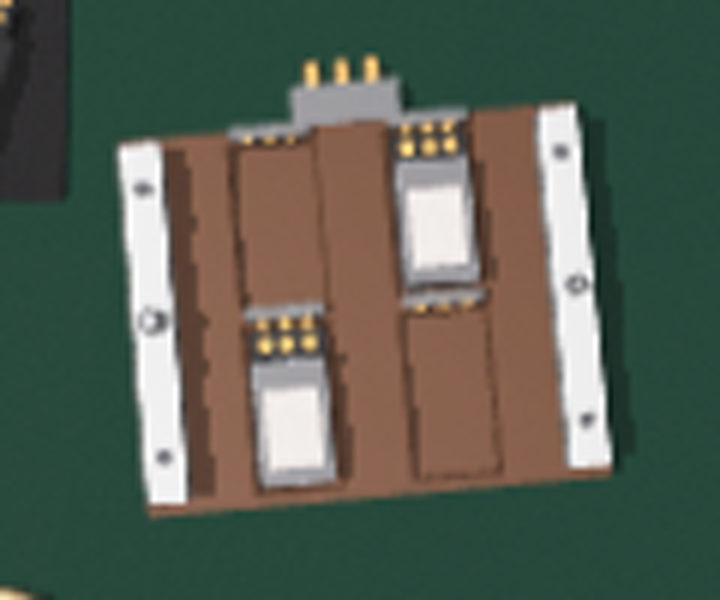

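View pics/z2.png

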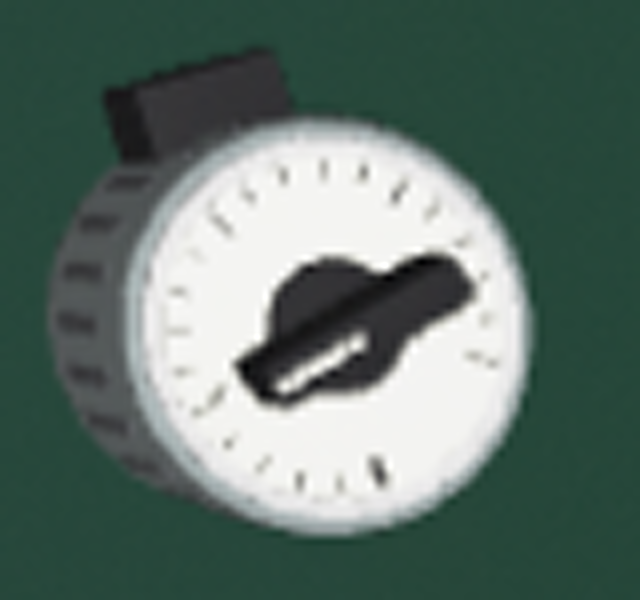

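View pics/z3.png

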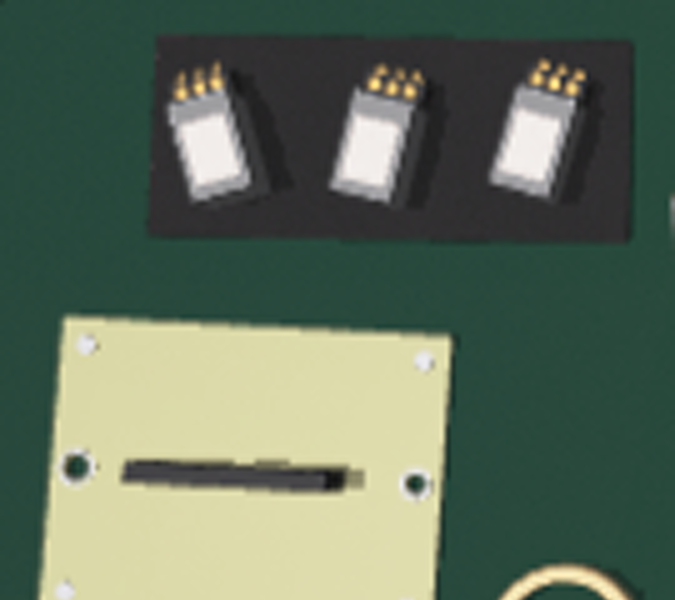

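```bash
cat > meas.py <<'E'
from h import *
def knob(c):
    P=cloud(c); px=c['pixels'].astype(int)
    # dial: white pixels inside the region
    reg=(abs(P[...,0]-.41)<.12)&(abs(P[...,1]+.36)<.12)
    m=reg&(P[...,2]>.100)&(P[...,2]<.2)
    cs,_=cv2.findContours(m.astype(np.uint8),cv2.RETR_EXTERNAL,cv2.CHAIN_APPROX_NONE)
    k=max(cs,key=cv2.contourArea); (u,v),_,_=e=cv2.fitEllipse(k); 
    print('drum ctr',onplane(c,u,v,.112).round(4),'diam',e[1][0]/c['f']*(1.15))
    b=reg&(P[...,2]>.144); vs,us=np.nonzero(b)
    W=np.array([onplane(c,a,d,.153)[:2] for a,d in zip(us,vs)])
    r=cv2.minAreaRect(W.astype(np.float32)*1000); print('bar',r, 'n',len(W))
    m0=W.mean(0); _,_,vt=np.linalg.svd(W-m0); print('bar mean',m0.round(4),'dir',np.arctan2(vt[0,1],vt[0,0]))
    # white pointer on the bar
    br=px.sum(-1)
    w=b&(br>480)
    vs,us=np.nonzero(w)
    if len(us): print('pointer centroid',onplane(c,us.mean(),vs.mean(),.153)[:2].round(4),len(us))
    return np.array(onplane(c,u,v,.112)[:2])
def mods(c,zt,box,wth=150):
    """white labels -> top centre and direction; box x0,x1,y0,y1"""
    P=cloud(c); hsv=cv2.cvtColor(c['pixels'],cv2.COLOR_RGB2HSV)
    reg=(P[...,0]>box[0])&(P[...,0]<box[1])&(P[...,1]>box[2])&(P[...,1]<box[3])&(abs(P[...,2]-zt)<.012)
    n,l,s,cc=cv2.connectedComponentsWithStats(reg.astype(np.uint8),connectivity=4)
    for i in range(1,n):
        if s[i,4]<120: continue
        vs,us=np.nonzero(l==i)
        W=np.array([onplane(c,a,d,zt)[:2] for a,d in zip(us,vs)])
        print('n',s[i,4],'mean',W.mean(0).round(4),'rect',[np.round(q,1) for q in cv2.minAreaRect(W.astype(np.float32)*1000)])
E
python3 - <<'E'
from meas import *
c=cam('top'); d=knob(c)
P=cloud(c)
print('zero mark px', onplane(c,385+378/8,235+472/8,.112)-np.r_[d,.112])
mods(c,.046,(.55,.75,.1,.45)); mods(c,.054,(.4,.63,-.08,.09))
E
```

```text
drum ctr [ 0.4105 -0.365   0.112 ] diam 0.12832416980889802
bar ((410.5343933105469, -365.4672546386719), (17.680952072143555, 71.35944366455078), 30.387863159179688) n 211
bar mean [ 0.4103 -0.3655] dir 2.093914173076425
pointer centroid [ 0.4028 -0.3592] 29
zero mark px [-4.61816165e-02 -1.71877083e-02  9.71445147e-17]
n 272 mean [0.6157 0.1894] rect [array([616.2, 189.3]), array([35.6, 57.8]), np.float64(74.3)]
n 283 mean [0.6126 0.3652] rect [array([613., 365.]), array([60. , 36.5]), np.float64(16.9)]
n 278 mean [0.6123 0.2767] rect [array([612.5, 276.4]), array([36.5, 56.9]), np.float64(77.5)]
n 267 mean [ 0.5513 -0.0304] rect [array([552.6, -30.3]), array([58.5, 33.9]), np.float64(5.1)]
n 270 mean [0.4615 0.0336] rect [array([462.6,  33.6]), array([58.1, 33.9]), np.float64(5.3)]
```

```bash
python3 - <<'E'
from meas import *
def mark(c,d):
    g=cv2.cvtColor(c['pixels'],cv2.COLOR_RGB2GRAY).astype(float); g=cv2.resize(g,None,fx=8,fy=8,interpolation=cv2.INTER_CUBIC)
    th=np.radians(np.arange(0,360,.5)); prof=[]
    for t in th:
        s=0
        for r in np.linspace(.046,.052,7):
            u,v=proj(c,[d[0]+r*np.cos(t),d[1]+r*np.sin(t),.112]); s+=g[int(round((v+.5)*8-.5)),int(round((u+.5)*8-.5))]
        prof.append(s/7)
    return np.degrees(th),np.array(prof)
for n in('top','scene'):
    c=cam(n); t,p=mark(c,(.4105,-.365)); k=p.max()-p
    for i in np.nonzero((p<np.roll(p,1))&(p<=np.roll(p,-1)))[0]:
        print(n,t[i],round(p[i]),end='; ')
    s=(t>190)&(t<211); w=np.clip(np.median(p[s])-p[s],0,None); print('\nctr',(w*t[s]).sum()/w.sum())
E
```

```text
top 4.0 244; top 7.0 244; top 13.5 190; top 18.5 243; top 28.500000000000004 203; top 36.5 243; top 43.5 200; top 59.99999999999999 231; top 70.5 243; top 76.0 208; top 83.5 236; top 91.5 214; top 97.5 237; top 99.0 238; top 106.5 209; top 117.0 234; top 123.5 208; top 134.5 238; top 139.5 203; top 147.5 242; top 154.5 210; top 163.0 241; top 169.5 172; top 176.0 241; top 177.0 241; top 178.5 242; top 184.5 199; top 190.0 243; top 191.0 243; top 193.5 245; top 200.0 105; top 210.00000000000003 243; top 215.0 243; top 218.0 243; top 222.5 243; top 225.5 243; top 229.50000000000003 243; top 231.5 243; top 235.0 243; top 240.5 243; top 241.5 243; top 246.49999999999997 243; top 248.5 243; top 249.5 243; top 251.0 243; top 254.00000000000003 244; top 260.0 202; top 265.5 243; top 273.0 229; top 285.5 107; top 287.0 113; top 292.0 160; top 293.0 162; top 294.0 164; top 301.5 208; top 309.0 243; top 316.0 210; top 322.0 244; top 329.5 162; top 337.5 244; top 343.5 192; top 352.0 244; top 358.5 197; 
ctr 199.83473491000075
scene 5.0 255; scene 11.5 253; scene 19.0 255; scene 26.0 249; scene 33.0 255; scene 40.5 253; scene 56.0 252; scene 64.0 255; scene 73.5 254; scene 83.0 255; scene 89.0 254; scene 96.00000000000001 255; scene 97.0 255; scene 98.0 255; scene 101.5 255; scene 106.0 254; scene 116.5 256; scene 117.5 256; scene 131.5 28; scene 146.0 143; scene 155.5 243; scene 162.0 255; scene 167.5 255; scene 172.5 251; scene 177.0 255; scene 187.5 251; scene 193.5 255; scene 202.5 209; scene 216.0 255; scene 219.5 255; scene 253.5 255; scene 261.5 249; scene 270.0 255; scene 275.5 254; scene 291.0 243; scene 301.0 246; scene 314.50000000000006 254; scene 315.5 255; scene 318.0 255; scene 319.5 255; scene 329.5 247; scene 336.0 255; scene 343.0 253; scene 349.5 255; scene 357.0 251; 
ctr 202.71536020122366
```

```bash
cat >> h.py <<'E'
from scipy.spatial.transform import Rotation as Ro
def rel(*wps):
    """waypoints (x,y,z,yawdeg) -> rows from current pose; tool pointing down"""
    o=ctrl.get_obs(); p=o['ee_pos']; R=Ro.from_euler('xyz',o['eef_rot'])
    yaw0=np.degrees(o['eef_rot'][2])
    print('t',o['time_s'].__round__(2),'p',p.round(4),'yaw',yaw0.round(2),'q6',o['qpos'][5].round(2),'F',o['force'].round(1),'w',round(o['grip_width'],4))
    for x,y,z,yw in wps:
        s=R.as_matrix().T@(np.array([x,y,z])-p)
        T=Ro.from_euler('xyz',[np.pi,0,np.radians(yw)]); rv=(R.inv()*T).as_rotvec(degrees=True)
        print((x,y,z,yw),'rot',rv.round(2),'dz alt',round(rv[2]-360*np.sign(rv[2]),2),'shift',s.round(4),'dist',np.linalg.norm(s).round(3))
E
python3 - <<'E'
from h import *
rel((.42,.15,.3,90))
E
```

```text
t 0.3 p [0.2206 0.5037 0.2243] yaw 156.35 q6 -0.07 F [ 0.1 -1.2 -0.1] w 0.0943
(0.42, 0.15, 0.3, 90) rot [-2.000e-02  1.000e-02  6.635e+01] dz alt -293.65 shift [-0.3245 -0.2441 -0.0756] dist 0.413
```

>>> send_rows:
  series:
    - [0, 0, 30, -0.1, -0.07, -0.07, 0]
    - [0, 0, 66.35, -0.3245, -0.2441, -0.0756, 0]
    - [0, 0, 66.35, -0.3245, -0.2441, -0.0756, 0]
    - [0, 0, 66.35, -0.3245, -0.2441, -0.0756, 0]
    - [0, 0, 66.35, -0.3245, -0.2441, -0.0756, 0]
    - [0, 0, 66.35, -0.3245, -0.2441, -0.0756, 0]
    - [0, 0, 66.35, -0.3245, -0.2441, -0.0756, 0]
    - [0, 0, 66.35, -0.3245, -0.2441, -0.0756, 0]
  force: 20

```text
time_s: 1.1
ee_pos: [0.4126, 0.1621, 0.2983]
eef_rot: [3.141, -0.0, 1.565]
force: [1.1, 1.4, 0.1]
grip_width: 0.0472
```

```bash
python3 - <<'E'
from h import *
rel((.45,-.16,.26,22),(.4105,-.365,.22,-60))
E
```

```text
t 1.1 p [0.4126 0.1621 0.2983] yaw 89.66 q6 0.3 F [1.1 1.4 0.1] w 0.0472
(0.45, -0.16, 0.26, 22) rot [ 2.000e-02 -3.000e-02  6.766e+01] dz alt -292.34 shift [-0.3219  0.0393  0.0383] dist 0.327
(0.4105, -0.365, 0.22, -60) rot [ 0.0000e+00 -4.0000e-02  1.4966e+02] dz alt -210.34 shift [-0.5271  0.0009  0.0782] dist 0.533
```

>>> send_rows:
  series:
    - [0, 0, 67.66, -0.3219, 0.0393, 0.0383, 0]
    - [0, 0, 67.66, -0.3219, 0.0393, 0.0383, 0]
    - [0, 0, 67.66, -0.3219, 0.0393, 0.0383, 0]
    - [0, 0, 67.66, -0.3219, 0.0393, 0.0383, 0]
    - [0, 0, 67.66, -0.3219, 0.0393, 0.0383, 0]
    - [0, 0, 67.66, -0.3219, 0.0393, 0.0383, 0]
    - [0, 0, 67.66, -0.3219, 0.0393, 0.0383, 0]
    - [0, 0, 67.66, -0.3219, 0.0393, 0.0383, 0]

```text
time_s: 1.9
ee_pos: [0.4512, -0.1607, 0.2586]
eef_rot: [-3.141, 0.001, 0.38]
force: [0.1, 0.5, 0.9]
grip_width: 0.0466
```

```bash
python3 - <<'E'
from h import *
rel((.4105,-.365,.22,-60))
E
```

```text
t 1.9 p [ 0.4512 -0.1607  0.2586] yaw 21.79 q6 0.77 F [0.1 0.5 0.9] w 0.0466
(0.4105, -0.365, 0.22, -60) rot [1.000e-02 8.000e-02 8.179e+01] dz alt -278.21 shift [-0.1135  0.1747  0.0386] dist 0.212
```

>>> send_rows:
  series:
    - [0, 0, 68.5, -0.1135, 0.1747, 0.0386, 0]
    - [0, 0, 68.5, -0.1135, 0.1747, 0.0386, 0]
    - [0, 0, 68.5, -0.1135, 0.1747, 0.0386, 0]
    - [0, 0, 68.5, -0.1135, 0.1747, 0.0386, 0]
    - [0, 0, 68.5, -0.1135, 0.1747, 0.0386, 0]
    - [0, 0, 68.5, -0.1135, 0.1747, 0.0386, 0]
    - [0, 0, 68.5, -0.1135, 0.1747, 0.0386, 0]
    - [0, 0, 68.5, -0.1135, 0.1747, 0.0386, 0]

```text
time_s: 2.7
ee_pos: [0.4127, -0.3627, 0.2207]
eef_rot: [-3.142, 0.0, -0.812]
force: [-0.1, -0.2, -0.5]
grip_width: 0.0468
```

```bash
python3 - <<'E'
from h import *
rel((.4105,-.3653,.143,-60))
E
```

```text
t 2.7 p [ 0.4127 -0.3627  0.2207] yaw -46.54 q6 1.6 F [-0.1 -0.2 -0.5] w 0.0468
(0.4105, -0.3653, 0.143, -60) rot [ 0.    0.02 13.46] dz alt -346.54 shift [0.0004 0.0034 0.0777] dist 0.078
```

>>> send_rows:
  series:
    - [0, 0, 13.3, 0, 0, 0.0, 0]
    - [0, 0, 13.3, 0, 0, 0.0, 0]
    - [0, 0, 13.3, 0, 0, 0.03, 0]
    - [0, 0, 13.3, 0, 0, 0.06, 0]
    - [0, 0, 13.3, 0, 0, 0.077, 0]
    - [0, 0, 13.3, 0, 0, 0.077, 0]
    - [0, 0, 13.3, 0, 0, 0.077, 0]

```text
time_s: 3.4
ee_pos: [0.413, -0.3628, 0.1445]
eef_rot: [-3.142, -0.0, -1.038]
force: [-0.5, -0.8, -0.8]
grip_width: 0.047
```

```bash
python3 - <<'E'
from h import *
rel((.4105,-.365,.143,-60))
E
```

```text
t 3.4 p [ 0.413  -0.3628  0.1445] yaw -59.46 q6 1.82 F [-0.5 -0.8 -0.8] w 0.047
(0.4105, -0.365, 0.143, -60) rot [-0.   -0.02  0.54] dz alt -359.46 shift [0.0007 0.0033 0.0015] dist 0.004
```

>>> send_rows:
  series:
    - [0, 0, 0.5, 0.0007, 0.0033, 0.0015, 0]
    - [0, 0, 0.5, 0.0007, 0.0033, 0.0015, 0]
    - [0, 0, 0.5, 0.0007, 0.0033, 0.0015, -1]
    - [0, 0, 0.5, 0.0007, 0.0033, 0.0015, -1]
    - [0, 0, 0.5, 0.0007, 0.0033, 0.0015, -1]
    - [0, 0, 0.5, 0.0007, 0.0033, 0.0015, -1]
    - [0, 0, 0.5, 0.0007, 0.0033, 0.0015, -1]
  force: 15

```text
time_s: 4.1
ee_pos: [0.4094, -0.3654, 0.1425]
eef_rot: [3.139, 0.0, -1.047]
force: [-11.3, -5.2, 2.1]
grip_width: 0.0161
```

```bash
python3 - <<'E'
from h import *
rel((.4105,-.365,.143,19.7))
E
```

```text
t 4.1 p [ 0.4094 -0.3654  0.1425] yaw -59.97 q6 1.82 F [-11.3  -5.2   2.1] w 0.0161
(0.4105, -0.365, 0.143, 19.7) rot [  0.1    0.11 -79.67] dz alt 280.33 shift [ 0.0002 -0.0012 -0.0005] dist 0.001
```

>>> send_rows:
  series:
    - [0, 0, 0, 0, 0.0012, 0, -1]
    - [0, 0, -6, 0, 0.0012, 0, -1]
    - [0, 0, -12, 0, 0.0012, 0, -1]
    - [0, 0, -18, 0, 0.0012, 0, -1]
    - [0, 0, -24, 0, 0.0012, 0, -1]
    - [0, 0, -30, 0, 0.0012, 0, -1]
    - [0, 0, -36, 0, 0.0012, 0, -1]
    - [0, 0, -42, 0, 0.0012, 0, -1]

```text
time_s: 4.9
ee_pos: [0.4081, -0.3669, 0.1425]
eef_rot: [3.139, 0.001, -0.31]
force: [-10.7, -12.9, -0.1]
grip_width: 0.0155
```

>>> send_rows:
  series:
    - [0, 0, -6, 0, 0, 0, -1]
    - [0, 0, -12, 0, 0, 0, -1]
    - [0, 0, -18, 0, 0, 0, -1]
    - [0, 0, -24, 0, 0, 0, -1]
    - [0, 0, -30, 0, 0, 0, -1]
    - [0, 0, -35, 0, 0, 0, -1]
    - [0, 0, -37.5, 0, 0, 0, -1]
    - [0, 0, -37.5, 0, 0, 0, -1]

```text
time_s: 5.7
ee_pos: [0.4082, -0.3685, 0.1425]
eef_rot: [3.136, 0.003, 0.341]
force: [-8.7, -23.9, -5.3]
grip_width: 0.0157
```

```bash
python3 - <<'E'
from h import *
rel((.4105,-.365,.143,19.7)); print(ctrl.get_obs()['moment'])
E
```

```text
t 5.7 p [ 0.4082 -0.3685  0.1425] yaw 19.56 q6 0.43 F [ -8.7 -23.9  -5.3] w 0.0157
(0.4105, -0.365, 0.143, 19.7) rot [ 0.3   0.16 -0.14] dz alt 359.86 shift [ 0.0033 -0.0025 -0.0005] dist 0.004
[-4.36649185  1.66311839 -0.21539013]
```

>>> send_rows:
  series:
    - [0, 0, 0, 0, 0, 0, -0.2]
    - [0, 0, 0, 0, 0, 0, -0.2]
    - [0, 0, 0, 0, 0, 0, -0.2]
    - [0, 0, 0, 0, 0, -0.02, -0.2]
    - [0, 0, 0, 0, 0, -0.06, -0.2]
    - [0, 0, 0, 0.05, -0.05, -0.08, 0]
    - [0, 0, 0, 0.1, -0.1, -0.08, 0]
    - [0, 0, 0, 0.13, -0.13, -0.08, 0]

```text
time_s: 6.5
ee_pos: [0.4735, -0.2301, 0.2219]
eef_rot: [3.141, -0.001, 0.34]
force: [0.6, -0.5, -1.4]
grip_width: 0.047
```

```bash
python3 - <<'E'
from meas import *
rel((.5513,-.0304,.15,5.2))
c=cam('top'); save(c,'pics/top1.png'); knob(c)
im=cv2.cvtColor(c['pixels'],cv2.COLOR_RGB2BGR)
cv2.imwrite('pics/z4.png',cv2.resize(im[235:310,385:465],None,fx=7,fy=7,interpolation=cv2.INTER_CUBIC))
E
```

```text
t 6.5 p [ 0.4735 -0.2301  0.2219] yaw 19.5 q6 0.71 F [ 0.6 -0.5 -1.4] w 0.047
(0.5513, -0.0304, 0.15, 5.2) rot [ 0.03 -0.06 14.3 ] dz alt -345.7 shift [ 0.1399 -0.1624  0.072 ] dist 0.226
drum ctr [ 0.4081 -0.3242  0.112 ] diam 0.03741813605716967
bar ((444.3305969238281, -378.84014892578125), (91.14202117919922, 202.25244140625), 88.48005676269531) n 1495
bar mean [ 0.4529 -0.378 ] dir 3.1091711243962603
pointer centroid [ 0.392  -0.3897] 16
```

View pics/z4.png

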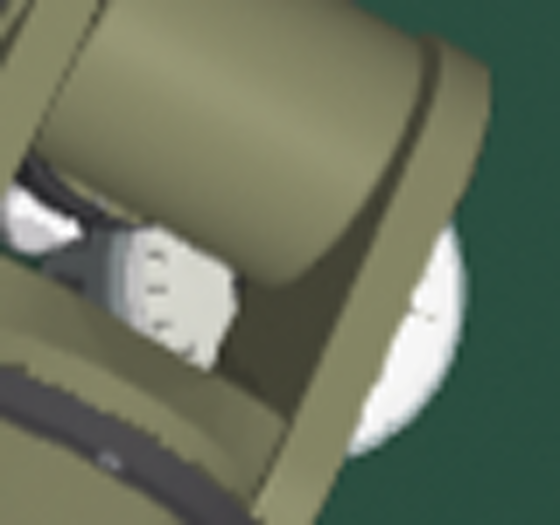

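View pics/top1.png

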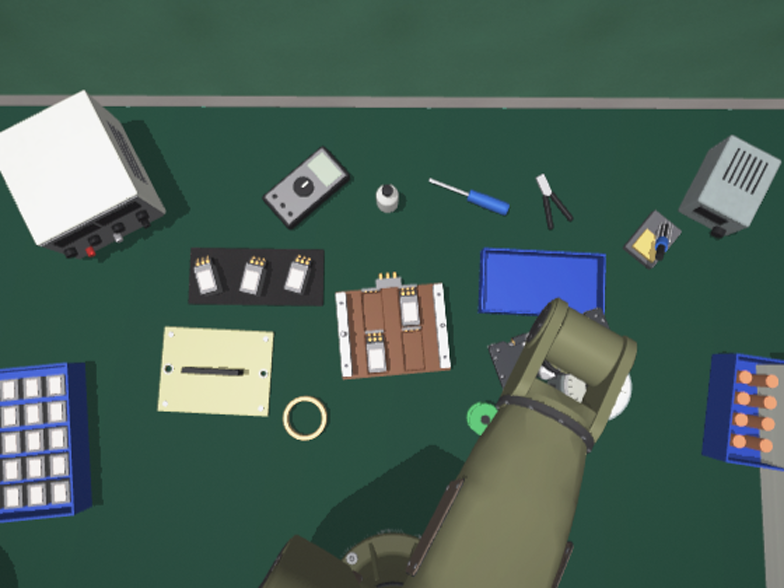

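>>> send_rows:
  series:
    - [0, 0, 14.3, 0.14, -0.2, 0.0, 0.05]
    - [0, 0, 14.3, 0.14, -0.2, 0.0, 0.05]
    - [0, 0, 14.3, 0.14, -0.2, 0.0, 0.05]
    - [0, 0, 14.3, 0.14, -0.2, 0.0, 0.05]
    - [0, 0, 14.3, 0.14, -0.2, 0.0, 0.05]
    - [0, 0, 14.3, 0.14, -0.2, 0.0, 0.05]

```text
time_s: 7.15
ee_pos: [0.5385, 0.0084, 0.221]
eef_rot: [-3.141, -0.0, 0.097]
force: [0.1, -1.3, 0.5]
grip_width: 0.0495
```

```bash
python3 - <<'E'
from meas import *
rel((.5513,-.0304,.15,5.2))
c=cam('top'); knob(c)
im=cv2.cvtColor(c['pixels'],cv2.COLOR_RGB2BGR)
cv2.imwrite('pics/z5.png',cv2.resize(im[235:310,385:465],None,fx=7,fy=7,interpolation=cv2.INTER_CUBIC))
E
```

```text
t 7.15 p [0.5385 0.0084 0.221 ] yaw 5.57 q6 1.42 F [ 0.1 -1.3  0.5] w 0.0495
(0.5513, -0.0304, 0.15, 5.2) rot [-0.05 -0.    0.37] dz alt -359.63 shift [0.0089 0.04   0.071 ] dist 0.082
drum ctr [ 0.4105 -0.3651  0.112 ] diam 0.12818516541096553
bar ((409.5738830566406, -366.7961730957031), (70.08592987060547, 17.962234497070312), 19.21625518798828) n 212
bar mean [ 0.4098 -0.3668] dir -2.796724510260002
pointer centroid [ 0.3915 -0.3759] 30
```

View pics/z5.png

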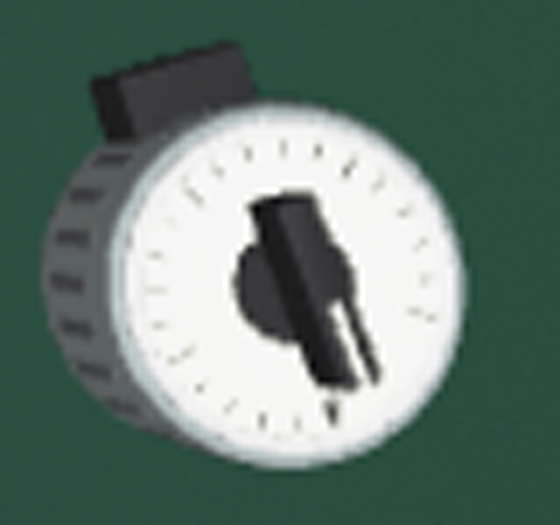

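>>> send_rows:
  series:
    - [0, 0, 0.37, 0.0089, 0.04, 0.071, 0.05]
    - [0, 0, 0.37, 0.0089, 0.04, 0.071, 0.05]
    - [0, 0, 0.37, 0.0089, 0.04, 0.071, 0.05]
    - [0, 0, 0.37, 0.0089, 0.04, 0.071, 0.05]

```text
time_s: 7.6
ee_pos: [0.5504, -0.0362, 0.1508]
eef_rot: [-3.141, 0.0, 0.084]
force: [-0.2, -0.3, -0.2]
grip_width: 0.0495
```

```bash
python3 - <<'E'
from meas import *
rel((.552,-.0304,.049,5.2))
c=cam('top'); P=cloud(c); hsv=cv2.cvtColor(c['pixels'],cv2.COLOR_RGB2HSV)
m=(hsv[...,0]>105)&(hsv[...,0]<128)&(hsv[...,1]>150)&(hsv[...,2]>60); 
reg=m&(P[...,0]>.45)&(P[...,0]<.75)&(P[...,1]>-.45)&(P[...,1]<-.1)
rim=reg&(P[...,2]>.035)
vs,us=np.nonzero(rim); W=np.array([onplane(c,a,b,.045)[:2] for a,b in zip(us,vs)])
print(cv2.minAreaRect((W*1000).astype(np.float32)))
E
```

```text
t 7.6 p [ 0.5504 -0.0362  0.1508] yaw 4.79 q6 1.36 F [-0.2 -0.3 -0.2] w 0.0495
(0.552, -0.0304, 0.049, 5.2) rot [-0.01  0.01 -0.41] dz alt 359.59 shift [ 0.0021 -0.0056  0.1018] dist 0.102
((607.4467163085938, -290.4222412109375), (241.6518096923828, 125.83377075195312), 87.22491455078125)
```

>>> send_rows:
  series:
    - [0, 0, -0.4, 0.0018, -0.0057, 0.0, 0.05]
    - [0, 0, -0.4, 0.0018, -0.0057, 0.05, 0.05]
    - [0, 0, -0.4, 0.0018, -0.0057, 0.08, 0.05]
    - [0, 0, -0.4, 0.0018, -0.0057, 0.102, 0.05]
    - [0, 0, -0.4, 0.0018, -0.0057, 0.102, 0.05]
    - [0, 0, -0.4, 0.0018, -0.0057, 0.102, 0.05]

```text
time_s: 8.25
ee_pos: [0.5525, -0.0293, 0.0497]
eef_rot: [3.141, -0.002, 0.093]
force: [0.3, 0.3, 0.6]
grip_width: 0.0494
```

>>> send_rows:
  series:
    - [0, 0, 0, 0, 0, 0, -1]
    - [0, 0, 0, 0, 0, 0, -1]
    - [0, 0, 0, 0, 0, 0, -1]
    - [0, 0, 0, 0, 0, 0, -1]
  force: 20

```text
time_s: 8.65
ee_pos: [0.5525, -0.0298, 0.0495]
eef_rot: [3.141, -0.002, 0.092]
force: [-2.0, 0.7, 7.7]
grip_width: 0.0341
```

>>> send_rows:
  series:
    - [0, 0, 0, 0, 0, -0.02, -1]
    - [0, 0, 0, 0, 0, -0.06, -1]
    - [0, 0, 0, 0, 0, -0.1, -1]
    - [0, 0, 0, 0, 0, -0.1, -1]
    - [0, 0, 0, 0, 0, -0.1, -1]

```text
time_s: 9.15
ee_pos: [0.5519, -0.0298, 0.1488]
eef_rot: [3.141, -0.001, 0.092]
force: [-0.3, 0.6, -2.6]
grip_width: 0.0336
```

```bash
python3 - <<'E'
from meas import *
rel((.60,-.235,.14,-2.8),(.60,-.235,.041,-2.8))
E
```

```text
t 9.15 p [ 0.5519 -0.0298  0.1488] yaw 5.27 q6 1.36 F [-0.3  0.6 -2.6] w 0.0336
(0.6, -0.235, 0.14, -2.8) rot [ 0.01 -0.09  8.07] dz alt -351.93 shift [0.0291 0.2088 0.0089] dist 0.211
(0.6, -0.235, 0.041, -2.8) rot [ 0.01 -0.09  8.07] dz alt -351.93 shift [0.0289 0.2088 0.1079] dist 0.237
```

>>> send_rows:
  series:
    - [0, 0, 8.07, 0.029, 0.2088, 0.0, -1]
    - [0, 0, 8.07, 0.029, 0.2088, 0.0, -1]
    - [0, 0, 8.07, 0.029, 0.2088, 0.0, -1]
    - [0, 0, 8.07, 0.029, 0.2088, 0.0, -1]
    - [0, 0, 8.07, 0.029, 0.2088, 0.01, -1]
    - [0, 0, 8.07, 0.029, 0.2088, 0.05, -1]
    - [0, 0, 8.07, 0.029, 0.2088, 0.08, -1]
    - [0, 0, 8.07, 0.029, 0.2088, 0.1, -1]

```text
time_s: 9.95
ee_pos: [0.598, -0.2339, 0.0436]
eef_rot: [-3.139, 0.005, -0.049]
force: [0.1, 0.9, -1.5]
grip_width: 0.0336
```

```bash
python3 - <<'E'
from meas import *
rel((.60,-.235,.041,-2.8))
c=cam('top'); save(c,'pics/top2.png')
im=cv2.cvtColor(c['pixels'],cv2.COLOR_RGB2BGR)
P=cloud(c)
# rails
reg=(P[...,0]>.4)&(P[...,0]<.65)&(abs(P[...,1])<.16)&(abs(P[...,2]-.06)<.008)&(im.min(-1)>170)
n,l,s,cc=cv2.connectedComponentsWithStats(reg.astype(np.uint8))
for i in range(1,n):
    if s[i,4]<150: continue
    vs,us=np.nonzero(l==i); W=np.array([onplane(c,a,b,.06)[:2] for a,b in zip(us,vs)])
    print(s[i],cv2.minAreaRect((W*1000).astype(np.float32)),W.mean(0))
mods(c,.054,(.4,.63,-.08,.09)); mods(c,.046,(.55,.75,.1,.45))
cv2.imwrite('pics/z6.png',cv2.resize(im[190:280,230:330],None,fx=7,fy=7,interpolation=cv2.INTER_CUBIC))
E
```

```text
t 9.95 p [ 0.598  -0.2339  0.0436] yaw -2.81 q6 1.19 F [ 0.1  0.9 -1.5] w 0.0336
(0.6, -0.235, 0.041, -2.8) rot [-0.13  0.3  -0.01] dz alt 359.99 shift [0.0021 0.001  0.0026] dist 0.003
[310 203  12  60 373] ((522.2794799804688, -91.22274017333984), (159.2828369140625, 17.480751037597656), 5.228362083435059) [ 0.52158855 -0.09124663]
[240 209  11  60 361] ((505.53326416015625, 95.86039733886719), (158.77740478515625, 17.30425262451172), 5.219064712524414) [0.50535551 0.09578664]
n 270 mean [0.4613 0.0335] rect [array([461.5,  33.5]), array([55.9, 33.9]), np.float64(5.3)]
n 270 mean [0.6157 0.1897] rect [array([615.8, 189.5]), array([35.4, 57.1]), np.float64(74.2)]
n 284 mean [0.6122 0.365 ] rect [array([613.2, 364.8]), array([60.4, 36.9]), np.float64(16.9)]
n 274 mean [0.6121 0.2769] rect [array([612.1, 276.2]), array([37.1, 56.3]), np.float64(77.5)]
```

View pics/z6.png

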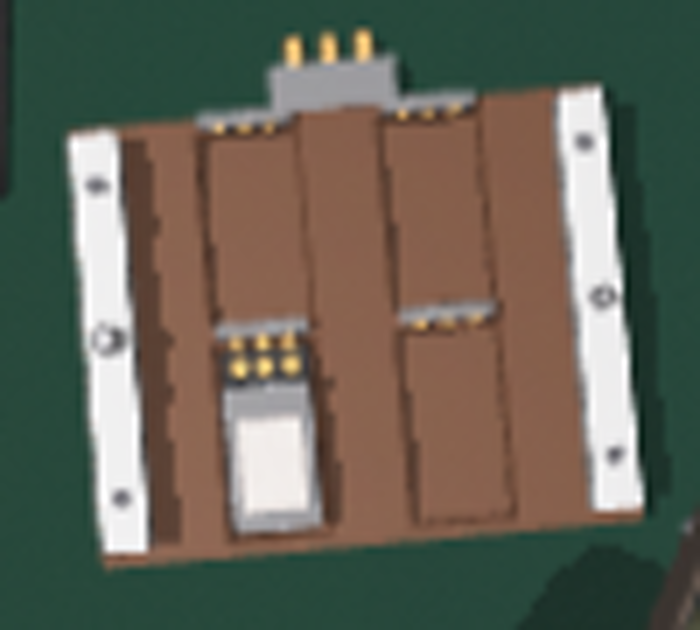

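View pics/top2.png

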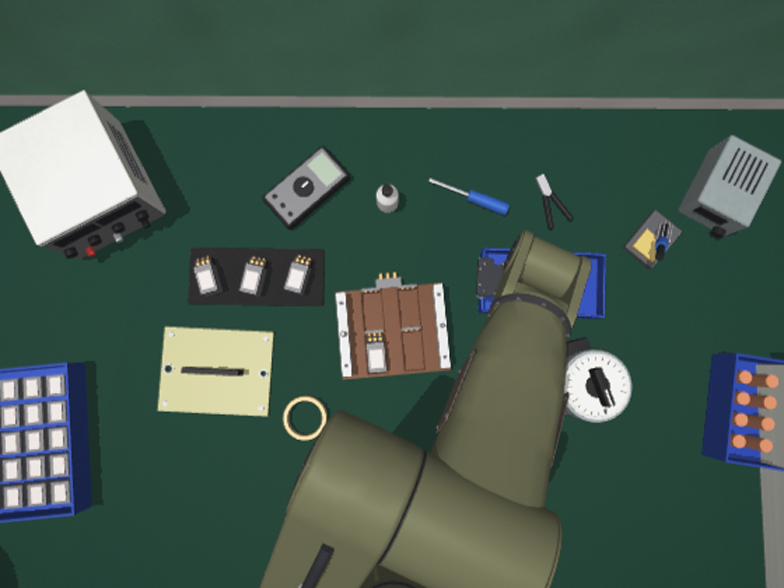

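>>> send_rows:
  series:
    - [0, 0, 0, 0.001, 0, 0.0025, -1]
    - [0, 0, 0, 0.001, 0, 0.0025, -1]
    - [0, 0, 0, 0.001, 0, 0.0025, 0.1]
    - [0, 0, 0, 0.001, 0, 0.0025, 0.1]
    - [0, 0, 0, 0.001, 0, -0.02, 0.1]
    - [0, 0, 0, 0.001, 0, -0.06, 0.1]
    - [0, 0, 0, 0.001, 0, -0.1, 0.1]

```text
time_s: 10.7
ee_pos: [0.6007, -0.2349, 0.1499]
eef_rot: [-3.142, -0.0, -0.049]
force: [-0.1, -0.4, 0.0]
grip_width: 0.0517
```

```bash
python3 - <<'E'
from meas import *
rel((.4618,.0335,.145,5.2),(.4618,.0335,.049,5.2))
E
```

```text
t 10.7 p [ 0.6007 -0.2349  0.1499] yaw -2.8 q6 1.19 F [-0.1 -0.4  0. ] w 0.0517
(0.4618, 0.0335, 0.145, 5.2) rot [ 0. -0. -8.] dz alt 352.0 shift [-0.1518 -0.2613  0.0049] dist 0.302
(0.4618, 0.0335, 0.049, 5.2) rot [ 0. -0. -8.] dz alt 352.0 shift [-0.1518 -0.2613  0.1009] dist 0.319
```

>>> send_rows:
  series:
    - [0, 0, -8, -0.1518, -0.2613, 0, 0.05]
    - [0, 0, -8, -0.1518, -0.2613, 0, 0.05]
    - [0, 0, -8, -0.1518, -0.2613, 0, 0.05]
    - [0, 0, -8, -0.1518, -0.2613, 0, 0.05]
    - [0, 0, -8, -0.1518, -0.2613, 0, 0.05]
    - [0, 0, -8, -0.1518, -0.2613, 0, 0.05]
    - [0, 0, -8, -0.1518, -0.2613, 0, 0.05]
    - [0, 0, -8, -0.1518, -0.2613, 0, 0.05]

```text
time_s: 11.5
ee_pos: [0.4622, 0.0341, 0.1492]
eef_rot: [3.141, -0.002, 0.093]
force: [-0.1, -1.2, -0.1]
grip_width: 0.0493
```

```bash
python3 - <<'E'
from meas import *
rel((.4618,.0335,.049,5.2))
E
```

```text
t 11.5 p [0.4622 0.0341 0.1492] yaw 5.32 q6 1.47 F [-0.1 -1.2 -0.1] w 0.0493
(0.4618, 0.0335, 0.049, 5.2) rot [ 0.02 -0.12  0.12] dz alt -359.88 shift [-0.0006  0.0005  0.1002] dist 0.1
```

>>> send_rows:
  series:
    - [0, 0, 0, -0.0005, 0.0005, 0.05, 0.05]
    - [0, 0, 0, -0.0005, 0.0005, 0.08, 0.05]
    - [0, 0, 0, -0.0005, 0.0005, 0.1, 0.05]
    - [0, 0, 0, -0.0005, 0.0005, 0.1, 0.05]
    - [0, 0, 0, -0.0005, 0.0005, 0.1, -1]
    - [0, 0, 0, -0.0005, 0.0005, 0.1, -1]
    - [0, 0, 0, -0.0005, 0.0005, 0.1, -1]
    - [0, 0, 0, -0.0005, 0.0005, 0.1, -1]

```text
time_s: 12.3
ee_pos: [0.4625, 0.0325, 0.0495]
eef_rot: [3.141, -0.003, 0.091]
force: [0.7, -3.4, 8.1]
grip_width: 0.0342
```

>>> send_rows:
  series:
    - [0, 0, 0, 0, 0, -0.03, -1]
    - [0, 0, 0, 0, 0, -0.07, -1]
    - [0, 0, 0, 0, 0, -0.1, -1]
    - [0, 0, 0, 0, 0, -0.1, -1]

```text
time_s: 12.7
ee_pos: [0.4632, 0.0329, 0.1523]
eef_rot: [3.141, -0.007, 0.091]
force: [1.1, -0.3, -2.2]
grip_width: 0.0342
```

```bash
python3 - <<'E'
from meas import *
rel((.60,-.345,.141,-2.8))
E
```

```text
t 12.7 p [0.4632 0.0329 0.1523] yaw 5.2 q6 1.47 F [ 1.1 -0.3 -2.2] w 0.0342
(0.6, -0.345, 0.141, -2.8) rot [ 0.01 -0.41  8.  ] dz alt -352.0 shift [0.1019 0.3887 0.0123] dist 0.402
```

>>> send_rows:
  series:
    - [0, 0, 8, 0.1019, 0.3887, 0, -1]
    - [0, 0, 8, 0.1019, 0.3887, 0, -1]
    - [0, 0, 8, 0.1019, 0.3887, 0, -1]
    - [0, 0, 8, 0.1019, 0.3887, 0, -1]
    - [0, 0, 8, 0.1019, 0.3887, 0, -1]
    - [0, 0, 8, 0.1019, 0.3887, 0, -1]
    - [0, 0, 8, 0.1019, 0.3887, 0, -1]
    - [0, 0, 8, 0.1019, 0.3887, 0, -1]

```text
time_s: 13.5
ee_pos: [0.5976, -0.3451, 0.147]
eef_rot: [-3.141, 0.001, -0.049]
force: [1.2, 0.7, -1.0]
grip_width: 0.0339
```

```bash
python3 - <<'E'
from meas import *
rel((.60,-.345,.041,-2.8))
E
```

```text
t 13.5 p [ 0.5976 -0.3451  0.147 ] yaw -2.81 q6 1.04 F [ 1.2  0.7 -1. ] w 0.0339
(0.6, -0.345, 0.041, -2.8) rot [-0.04  0.06 -0.01] dz alt 359.99 shift [ 0.0025 -0.0002  0.106 ] dist 0.106
```

>>> send_rows:
  series:
    - [0, 0, 0, 0.0015, 0, 0.04, -1]
    - [0, 0, 0, 0.0015, 0, 0.08, -1]
    - [0, 0, 0, 0.0015, 0, 0.1, -1]
    - [0, 0, 0, 0.0015, 0, 0.106, -1]
    - [0, 0, 0, 0.0015, 0, 0.106, -1]
    - [0, 0, 0, 0.0015, 0, 0.106, 0.1]
    - [0, 0, 0, 0.0015, 0, 0.106, 0.1]
    - [0, 0, 0, 0.0015, 0, 0.106, 0.1]

```text
time_s: 14.3
ee_pos: [0.5994, -0.3435, 0.0429]
eef_rot: [3.141, -0.001, -0.049]
force: [0.7, -0.9, 0.0]
grip_width: 0.0507
```

>>> send_rows:
  series:
    - [0, 0, 0, 0, 0, -0.03, 0.1]
    - [0, 0, 0, 0, 0, -0.08, 0.1]
    - [0, 0, 0, -0.03, -0.05, -0.13, 0.1]
    - [0, 0, 0, -0.05, -0.1, -0.13, 0.1]
    - [0, 0, 0, -0.05, -0.15, -0.13, 0.1]
    - [0, 0, 0, -0.05, -0.2, -0.13, 0.1]
    - [0, 0, 0, -0.05, -0.25, -0.13, 0.1]
    - [0, 0, 0, -0.05, -0.3, -0.13, 0.1]

```text
time_s: 15.1
ee_pos: [0.5626, -0.0633, 0.1729]
eef_rot: [3.141, -0.001, -0.049]
force: [-0.1, -0.1, -0.3]
grip_width: 0.0517
```

```bash
python3 - <<'E'
from meas import *
rel((.616,.1895,.15,-15.8))
c=cam('top'); save(c,'pics/top3.png'); mods(c,.044,(.5,.7,-.45,-.12))
knob(c); mods(c,.046,(.55,.75,.1,.45))
E
```

```text
t 15.1 p [ 0.5626 -0.0633  0.1729] yaw -2.82 q6 1.44 F [-0.1 -0.1 -0.3] w 0.0517
(0.616, 0.1895, 0.15, -15.8) rot [-0.   -0.09 12.98] dz alt -347.02 shift [ 0.0409 -0.2551  0.023 ] dist 0.259
n 471 mean [ 0.6137 -0.3217] rect [array([ 607.5, -291.8]), array([239.6, 126.1]), np.float64(87.3)]
n 270 mean [ 0.5997 -0.2341] rect [array([ 599.8, -232.9]), array([35.4, 57.6]), np.float64(89.0)]
n 278 mean [ 0.5973 -0.3418] rect [array([ 597.2, -341.9]), array([35.5, 57.3]), np.float64(88.5)]
drum ctr [ 0.4105 -0.365   0.112 ] diam 0.12819400006438728
bar ((409.39117431640625, -366.27197265625), (70.08592987060547, 19.072473526000977), 19.21625518798828) n 219
bar mean [ 0.4096 -0.3666] dir -2.7937104323429947
pointer centroid [ 0.3915 -0.3758] 28
n 544 mean [0.6091 0.2104] rect [array([610.3, 208.6]), array([71.3, 83.8]), np.float64(0.2)]
n 283 mean [0.6125 0.3648] rect [array([612.6, 364.8]), array([57.7, 36.7]), np.float64(16.9)]
```

View pics/top3.png

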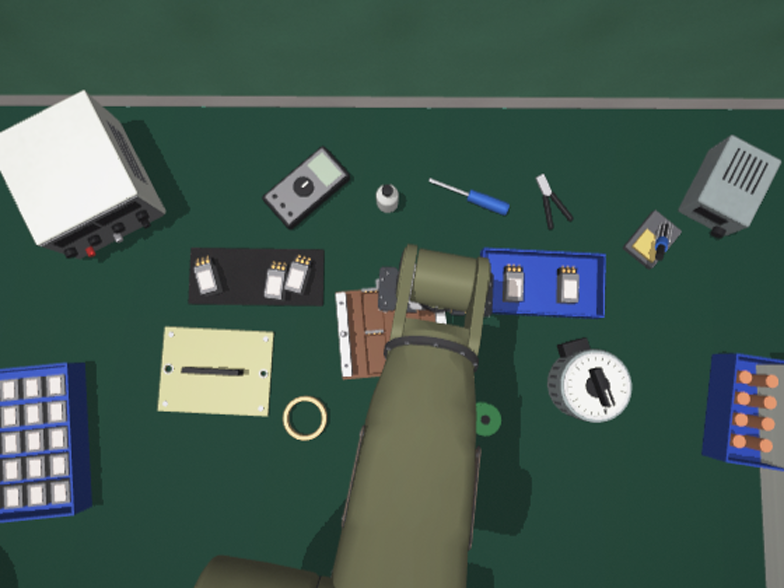

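```bash
python3 - <<'E'
from meas import *
c=cam('top'); im=cv2.cvtColor(c['pixels'],cv2.COLOR_RGB2BGR)
cv2.imwrite('pics/z7.png',cv2.resize(im[172:222,130:235],None,fx=7,fy=7,interpolation=cv2.INTER_CUBIC))
P=cloud(c)
# labels
g=(im.min(-1)>195)
reg=g&(P[...,0]>.55)&(P[...,0]<.7)&(P[...,1]>.1)&(P[...,1]<.45)
n,l,s,cc=cv2.connectedComponentsWithStats(reg.astype(np.uint8),connectivity=4)
for i in range(1,n):
    if s[i,4]<40: continue
    vs,us=np.nonzero(l==i); W=np.array([onplane(c,a,b,.046)[:2] for a,b in zip(us,vs)])
    print(s[i],cv2.minAreaRect((W*1000).astype(np.float32)),W.mean(0))
E
```

```text
[205 192  12  14 116] ((613.9531860351562, 191.88674926757812), (24.784818649291992, 34.68747329711914), 75.2117691040039) [0.61425859 0.19212815]
[141 193  12  14 119] ((611.1162719726562, 366.3939208984375), (35.151737213134766, 24.865238189697266), 17.559551239013672) [0.61103899 0.36643191]
[190 197  11  14 120] ((600.663330078125, 233.4556884765625), (25.063583374023438, 34.92132568359375), 83.07899475097656) [0.60057526 0.23330858]
```

View pics/z7.png

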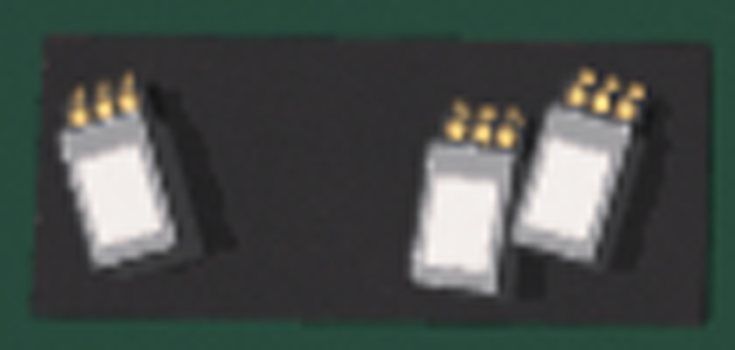

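```bash
python3 - <<'E'
from meas import *
rel((.6134,.3671,.15,17.3))
E
```

```text
t 15.2 p [ 0.5629 -0.0602  0.1729] yaw -2.51 q6 1.44 F [ 0.1 -0.8  0.4] w 0.0517
(0.6134, 0.3671, 0.15, 17.3) rot [ -0.02  -0.07 -19.81] dz alt 340.19 shift [ 0.0317 -0.4291  0.0232] dist 0.431
```

>>> send_rows:
  series:
    - [0, 0, -19.8, 0.0317, -0.4291, 0.02, 0.1]
    - [0, 0, -19.8, 0.0317, -0.4291, 0.02, 0.1]
    - [0, 0, -19.8, 0.0317, -0.4291, 0.02, 0.1]
    - [0, 0, -19.8, 0.0317, -0.4291, 0.02, 0.1]
    - [0, 0, -19.8, 0.0317, -0.4291, 0.02, 0.1]
    - [0, 0, -19.8, 0.0317, -0.4291, 0.02, 0.1]
    - [0, 0, -19.8, 0.0317, -0.4291, 0.02, 0.1]
    - [0, 0, -19.8, 0.0317, -0.4291, 0.02, 0.1]

```text
time_s: 16.0
ee_pos: [0.612, 0.3329, 0.1539]
eef_rot: [3.142, -0.001, 0.296]
force: [0.8, -1.1, -0.1]
grip_width: 0.0515
```

>>> send_rows:
  series:
    - [0, 0, 0, 0, 0, 0, 0.1]
    - [0, 0, 0, 0, 0, 0, 0.1]
    - [0, 0, 0, 0, 0, 0, 0.1]

```text
time_s: 16.3
ee_pos: [0.612, 0.3302, 0.1538]
eef_rot: [3.141, -0.0, 0.296]
force: [0.1, -0.4, 0.2]
grip_width: 0.0519
```

```bash
python3 - <<'E'
from meas import *
rel((.6134,.3671,.040,17.3))
E
```

```text
t 16.3 p [0.612  0.3302 0.1538] yaw 16.94 q6 1.72 F [ 0.1 -0.4  0.2] w 0.0519
(0.6134, 0.3671, 0.04, 17.3) rot [ 0.01 -0.01 -0.36] dz alt 359.64 shift [ 0.012  -0.0349  0.1138] dist 0.12
```

>>> send_rows:
  series:
    - [0, 0, -0.4, 0.012, -0.0349, 0.0, 0.1]
    - [0, 0, -0.4, 0.012, -0.0349, 0.05, 0.1]
    - [0, 0, -0.4, 0.012, -0.0349, 0.08, 0.1]
    - [0, 0, -0.4, 0.012, -0.0349, 0.08, 0.1]
    - [0, 0, -0.4, 0.012, -0.0349, 0.08, 0.1]

```text
time_s: 16.8
ee_pos: [0.6138, 0.3674, 0.0751]
eef_rot: [-3.141, -0.001, 0.302]
force: [0.4, 0.3, 1.4]
grip_width: 0.0515
```

```bash
python3 - <<'E'
from meas import *
rel((.6134,.3671,.040,17.3))
E
```

```text
t 16.8 p [0.6138 0.3674 0.0751] yaw 17.32 q6 1.76 F [0.4 0.3 1.4] w 0.0515
(0.6134, 0.3671, 0.04, 17.3) rot [-0.01 -0.06  0.02] dz alt -359.98 shift [-0.0005  0.0002  0.0351] dist 0.035
```

>>> send_rows:
  series:
    - [0, 0, 0, 0, 0, 0.025, 0.1]
    - [0, 0, 0, 0, 0, 0.035, 0.1]
    - [0, 0, 0, 0, 0, 0.035, 0.1]
    - [0, 0, 0, 0, 0, 0.035, -1]
    - [0, 0, 0, 0, 0, 0.035, -1]
    - [0, 0, 0, 0, 0, 0.035, -1]
    - [0, 0, 0, 0, 0, 0.035, -1]
    - [0, 0, 0, 0, 0, 0.035, -1]
  force: 30

```text
time_s: 17.6
ee_pos: [0.6135, 0.3685, 0.0399]
eef_rot: [-3.141, -0.002, 0.304]
force: [-1.2, -1.3, 5.4]
grip_width: 0.0339
```

```bash
python3 - <<'E'
from meas import *
rel((.5453,.0414,.15,5.2))
E
```

```text
t 17.6 p [0.6135 0.3685 0.0399] yaw 17.4 q6 1.76 F [-1.2 -1.3  5.4] w 0.0339
(0.5453, 0.0414, 0.15, 5.2) rot [-0.02 -0.1  12.2 ] dz alt -347.8 shift [-0.1626  0.2917 -0.1104] dist 0.352
```

>>> send_rows:
  series:
    - [0, 0, 0, 0, 0, -0.03, -1]
    - [0, 0, 0, 0, 0, -0.08, -1]
    - [0, 0, 12.2, -0.05, 0.09, -0.11, -1]
    - [0, 0, 12.2, -0.08, 0.14, -0.11, -1]
    - [0, 0, 12.2, -0.1, 0.18, -0.11, -1]
    - [0, 0, 12.2, -0.13, 0.235, -0.11, -1]
    - [0, 0, 12.2, -0.155, 0.28, -0.11, -1]
    - [0, 0, 12.2, -0.1626, 0.2917, -0.11, -1]

```text
time_s: 18.4
ee_pos: [0.5519, 0.0755, 0.1481]
eef_rot: [3.142, -0.0, 0.091]
force: [1.0, 0.1, -2.0]
grip_width: 0.0338
```

>>> send_rows:
  series:
    - [0, 0, 0, 0, 0, 0, -1]
    - [0, 0, 0, 0, 0, 0, -1]

```text
time_s: 18.6
ee_pos: [0.5527, 0.0765, 0.1483]
eef_rot: [-3.141, -0.001, 0.089]
force: [0.0, 1.1, -2.2]
grip_width: 0.0336
```

```bash
python3 - <<'E'
from meas import *
rel((.5453,.0414,.075,5.2))
c=cam('scene'); save(c,'pics/s1.png')
E
```

```text
t 18.6 p [0.5527 0.0765 0.1483] yaw 5.09 q6 1.55 F [ 0.   1.1 -2.2] w 0.0336
(0.5453, 0.0414, 0.075, 5.2) rot [-0.01 -0.03 -0.11] dz alt 359.89 shift [-0.0106  0.0343  0.0732] dist 0.082
```

View pics/s1.png

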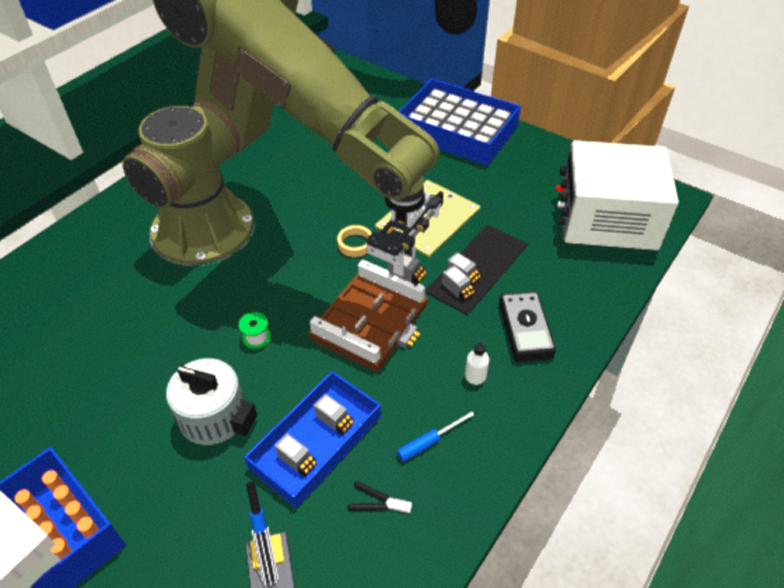

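>>> send_rows:
  series:
    - [0, 0, 0, -0.0106, 0.0343, 0.0, -1]
    - [0, 0, 0, -0.0106, 0.0343, 0.02, -1]
    - [0, 0, 0, -0.0106, 0.0343, 0.05, -1]
    - [0, 0, 0, -0.0106, 0.0343, 0.073, -1]
    - [0, 0, 0, -0.0106, 0.0343, 0.073, -1]
    - [0, 0, 0, -0.0106, 0.0343, 0.073, -1]

```text
time_s: 19.25
ee_pos: [0.5456, 0.0431, 0.0753]
eef_rot: [-3.142, 0.0, 0.092]
force: [0.1, -0.2, -1.4]
grip_width: 0.0334
```

```bash
python3 - <<'E'
from meas import *
rel((.5453,.0414,.049,5.2))
c=cam('top'); im=cv2.cvtColor(c['pixels'],cv2.COLOR_RGB2BGR)
cv2.imwrite('pics/z8.png',cv2.resize(im[190:280,230:330],None,fx=7,fy=7,interpolation=cv2.INTER_CUBIC))
c=cam('scene'); im=cv2.cvtColor(c['pixels'],cv2.COLOR_RGB2BGR)
cv2.imwrite('pics/z9.png',cv2.resize(im[170:270,215:315],None,fx=6,fy=6,interpolation=cv2.INTER_CUBIC))
E
```

```text
t 19.25 p [0.5456 0.0431 0.0753] yaw 5.28 q6 1.49 F [ 0.1 -0.2 -1.4] w 0.0334
(0.5453, 0.0414, 0.049, 5.2) rot [-0.    0.01  0.08] dz alt -359.92 shift [-0.0004  0.0016  0.0263] dist 0.026
```

View pics/z9.png

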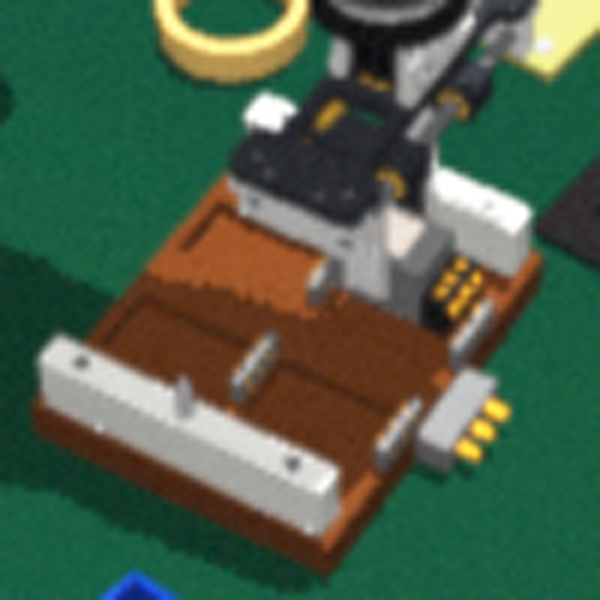

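Aligned within the 2 mm play; go down.

>>> send_rows:
  series:
    - [0, 0, 0, -0.0004, 0.0014, 0.0, -1]
    - [0, 0, 0, -0.0004, 0.0014, 0.006, -1]
    - [0, 0, 0, -0.0004, 0.0014, 0.012, -1]
    - [0, 0, 0, -0.0004, 0.0014, 0.018, -1]
    - [0, 0, 0, -0.0004, 0.0014, 0.023, -1]
    - [0, 0, 0, -0.0004, 0.0014, 0.027, -1]
    - [0, 0, 0, -0.0004, 0.0014, 0.027, -1]

```text
time_s: 20.05
ee_pos: [0.545, 0.0407, 0.0476]
eef_rot: [3.142, -0.0, 0.091]
force: [0.2, -0.4, -2.9]
grip_width: 0.0342
```

```bash
python3 - <<'E'
from meas import *
rel((.5453,.0414,.049,5.2))
E
```

```text
t 20.05 p [0.545  0.0407 0.0476] yaw 5.2 q6 1.49 F [ 0.2 -0.4 -2.9] w 0.0342
(0.5453, 0.0414, 0.049, 5.2) rot [ 0. -0. -0.] dz alt 360.0 shift [ 0.0003 -0.0007 -0.0014] dist 0.002
```

>>> send_rows:
  series:
    - [0, 0, 0, 0, 0, 0, 0.05]
    - [0, 0, 0, 0, 0, 0, 0.05]
    - [0, 0, 0, 0, 0, 0, 0.05]
    - [0, 0, 0, 0, 0, -0.03, 0.05]
    - [0, 0, 0, 0, 0, -0.08, 0.05]
    - [0, 0, 0, 0, 0, -0.13, -0.02]
    - [0, 0, 0, 0, 0, -0.13, -0.02]

```text
time_s: 20.75
ee_pos: [0.5474, 0.0407, 0.1846]
eef_rot: [3.141, -0.011, 0.091]
force: [0.3, 1.6, -0.6]
grip_width: 0.0459
```

```bash
cat >> meas.py <<'E'
def labels(c,box,z):
    im=c['pixels']; P=cloud(c)
    reg=(im.min(-1)>195)&(P[...,0]>box[0])&(P[...,0]<box[1])&(P[...,1]>box[2])&(P[...,1]<box[3])
    n,l,s,cc=cv2.connectedComponentsWithStats(reg.astype(np.uint8),connectivity=4)
    for i in range(1,n):
        if s[i,4]<60: continue
        vs,us=np.nonzero(l==i); W=np.array([onplane(c,a,b,z)[:2] for a,b in zip(us,vs)])
        print('label',s[i,4],W.mean(0).round(4),[np.round(q,1) for q in cv2.minAreaRect((W*1000).astype(np.float32))],'zmed',np.nanmedian(P[l==i][:,2]).round(4))
E
python3 - <<'E'
from meas import *
rel((.6331,.1871,.15,-15))
c=cam('top'); save(c,'pics/top4.png'); labels(c,(.55,.7,.1,.45),.046)
E
```

```text
t 20.75 p [0.5474 0.0407 0.1846] yaw 5.2 q6 1.49 F [ 0.3  1.6 -0.6] w 0.0459
(0.6331, 0.1871, 0.15, -15) rot [-0.06 -0.62 20.2 ] dz alt -339.8 shift [ 0.0983 -0.138   0.0355] dist 0.173
label 126 [0.6143 0.192 ] [array([614.3, 191.9]), array([25.1, 37.7]), np.float64(72.7)] zmed 0.0469
label 130 [0.6008 0.2335] [array([601. , 234.4]), array([27.8, 37.5]), np.float64(81.7)] zmed 0.047
```

View pics/top4.png

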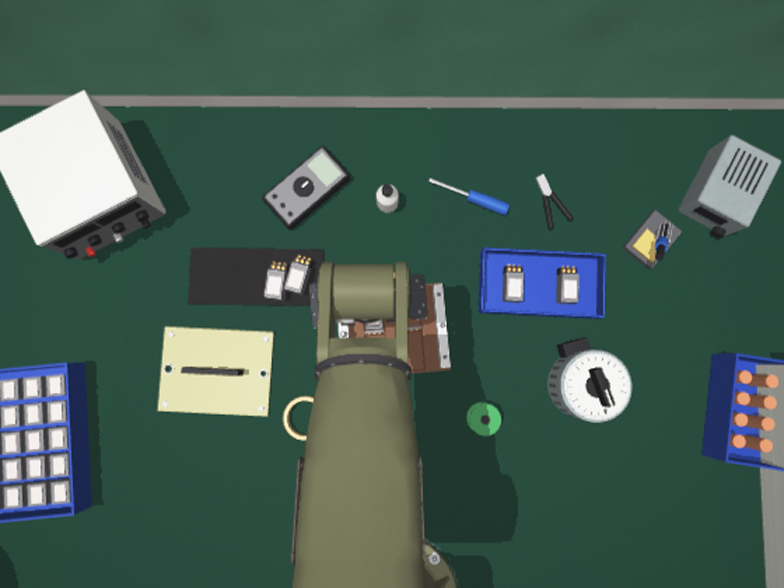

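>>> send_rows:
  series:
    - [0, 0, 20.2, 0.098, -0.138, 0.0, -0.02]
    - [0, 0, 20.2, 0.098, -0.138, 0.0, -0.02]
    - [0, 0, 20.2, 0.098, -0.138, 0.0, -0.02]
    - [0, 0, 20.2, 0.098, -0.138, 0.0, -0.02]
    - [0, 0, 20.2, 0.098, -0.138, 0.05, -0.02]
    - [0, 0, 20.2, 0.098, -0.138, 0.08, -0.02]
    - [0, 0, 20.2, 0.098, -0.138, 0.08, -0.02]
    - [0, 0, 20.2, 0.098, -0.138, 0.08, -0.02]

```text
time_s: 21.6
ee_pos: [0.63, 0.1869, 0.0978]
eef_rot: [3.141, 0.001, -0.262]
force: [0.3, 0.0, 0.8]
grip_width: 0.046
```

```bash
python3 - <<'E'
from meas import *
rel((.6331,.1871,.053,-15))
E
```

```text
t 21.6 p [0.63   0.1869 0.0978] yaw -15.01 q6 2.07 F [0.3 0.  0.8] w 0.046
(0.6331, 0.1871, 0.053, -15) rot [ 0.03  0.04 -0.01] dz alt 359.99 shift [ 0.0029 -0.001   0.0448] dist 0.045
```

>>> send_rows:
  series:
    - [0, 0, 0, 0.003, -0.001, 0.0, -0.02]
    - [0, 0, 0, 0.003, -0.001, 0.02, -0.02]
    - [0, 0, 0, 0.003, -0.001, 0.036, -0.02]
    - [0, 0, 0, 0.003, -0.001, 0.045, -0.02]
    - [0, 0, 0, 0.003, -0.001, 0.045, -0.02]

```text
time_s: 22.1
ee_pos: [0.6328, 0.187, 0.0518]
eef_rot: [3.141, 0.001, -0.262]
force: [-0.1, 0.6, 0.1]
grip_width: 0.0464
```

>>> send_rows:
  series:
    - [0, 0, 0, 0, 0, 0, -1]
    - [0, 0, 0, 0, 0, 0, -1]
    - [0, 0, 0, 0, 0, 0, -1]
    - [0, 0, 0, 0, 0, 0, -1]

```text
time_s: 22.5
ee_pos: [0.6337, 0.1873, 0.0537]
eef_rot: [-3.141, -0.001, -0.262]
force: [0.0, -2.2, 4.5]
grip_width: 0.0338
```

```bash
python3 - <<'E'
from meas import *
rel((.5688,-.0289,.15,5.2))
c=cam('scene'); im=cv2.cvtColor(c['pixels'],cv2.COLOR_RGB2BGR)
cv2.imwrite('pics/z10.png',cv2.resize(im[140:240,275:395],None,fx=6,fy=6,interpolation=cv2.INTER_CUBIC))
E
```

```text
t 22.5 p [0.6337 0.1873 0.0537] yaw -15.0 q6 2.06 F [ 0.  -2.2  4.5] w 0.0338
(0.5688, -0.0289, 0.15, 5.2) rot [ -0.03  -0.08 -20.2 ] dz alt 339.8 shift [-0.0066  0.2255 -0.0964] dist 0.245
```

View pics/z10.png

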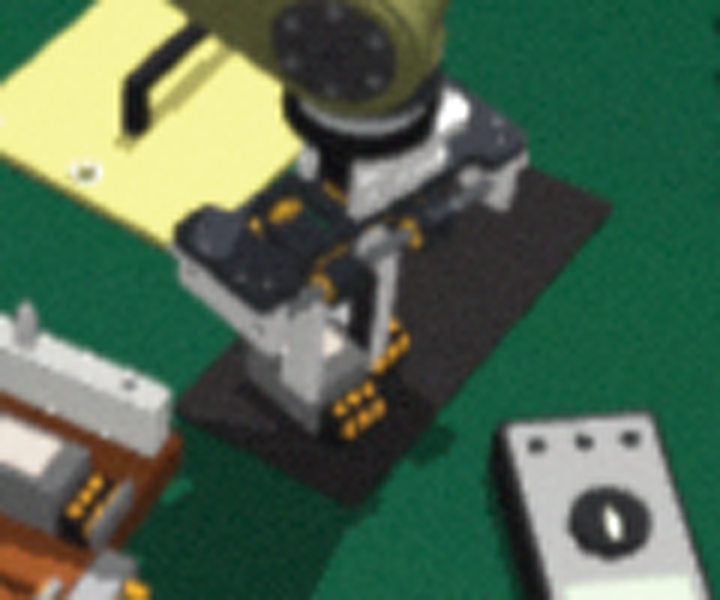

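>>> send_rows:
  series:
    - [0, 0, 0, 0, 0, -0.03, -1]
    - [0, 0, 0, 0, 0, -0.08, -1]
    - [0, 0, -20.2, -0.002, 0.05, -0.1, -1]
    - [0, 0, -20.2, -0.004, 0.1, -0.1, -1]
    - [0, 0, -20.2, -0.006, 0.15, -0.1, -1]
    - [0, 0, -20.2, -0.006, 0.2, -0.1, -1]
    - [0, 0, -20.2, -0.006, 0.2255, -0.1, -1]
    - [0, 0, -20.2, -0.006, 0.2255, -0.1, -1]

```text
time_s: 23.35
ee_pos: [0.5681, -0.0323, 0.1529]
eef_rot: [3.141, 0.0, 0.087]
force: [0.4, 0.3, -1.1]
grip_width: 0.0336
```

>>> send_rows:
  series:
    - [0, 0, 0, 0, 0, 0, -1]
    - [0, 0, 0, 0, 0, 0, -1]

```text
time_s: 23.55
ee_pos: [0.5692, -0.0282, 0.1527]
eef_rot: [-3.141, 0.0, 0.092]
force: [0.5, 0.1, -1.0]
grip_width: 0.0339
```

```bash
python3 - <<'E'
from meas import *
rel((.5693,-.0288,.088,5.2))
c=cam('scene'); im=cv2.cvtColor(c['pixels'],cv2.COLOR_RGB2BGR)
cv2.imwrite('pics/z11.png',cv2.resize(im[150:270,215:335],None,fx=5,fy=5,interpolation=cv2.INTER_CUBIC))
E
```

```text
t 23.55 p [ 0.5692 -0.0282  0.1527] yaw 5.25 q6 1.37 F [ 0.5  0.1 -1. ] w 0.0339
(0.5693, -0.0288, 0.088, 5.2) rot [-0.01  0.01  0.05] dz alt -359.95 shift [0.0001 0.0007 0.0647] dist 0.065
```

View pics/z11.png

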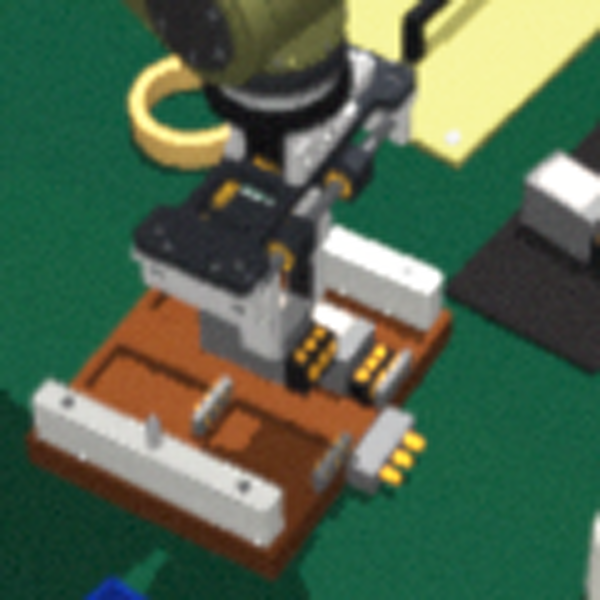

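>>> send_rows:
  series:
    - [0, 0, 0, 0, 0.0005, 0.03, -1]
    - [0, 0, 0, 0, 0.0005, 0.055, -1]
    - [0, 0, 0, 0, 0.0005, 0.068, -1]
    - [0, 0, 0, 0, 0.0005, 0.074, -1]
    - [0, 0, 0, 0, 0.0005, 0.08, -1]
    - [0, 0, 0, 0, 0.0005, 0.086, -1]
    - [0, 0, 0, 0, 0.0005, 0.091, -1]
    - [0, 0, 0, 0, 0.0005, 0.091, -1]

```text
time_s: 24.4
ee_pos: [0.5692, -0.0296, 0.0618]
eef_rot: [3.141, -0.0, 0.091]
force: [-0.7, 0.5, -0.9]
grip_width: 0.0336
```

```bash
python3 - <<'E'
from meas import *
rel((.5693,-.0288,.0615,5.2))
E
```

```text
t 24.4 p [ 0.5692 -0.0296  0.0618] yaw 5.19 q6 1.36 F [-0.7  0.5 -0.9] w 0.0336
(0.5693, -0.0288, 0.0615, 5.2) rot [ 0.01 -0.02 -0.01] dz alt 359.99 shift [ 0.0001 -0.0008  0.0003] dist 0.001
```

>>> send_rows:
  series:
    - [0, 0, 0, 0, 0, 0.0015, -1]
    - [0, 0, 0, 0, 0, 0.0015, -1]

```text
time_s: 24.6
ee_pos: [0.5694, -0.0296, 0.0615]
eef_rot: [3.141, -0.001, 0.091]
force: [-3.7, 0.3, 8.6]
grip_width: 0.0335
```

>>> send_rows:
  series:
    - [0, 0, 0, 0, 0, 0, 0]
    - [0, 0, 0, 0, 0, 0, 0]
    - [0, 0, 0, 0, 0, 0, 0]
    - [0, 0, 0, 0, 0, -0.03, 0.05]
    - [0, 0, 0, 0, 0, -0.08, 0.05]
    - [0, 0, 0, 0, 0, -0.12, 0.05]
    - [0, 0, 0, -0.03, -0.1, -0.12, 0.05]
    - [0, 0, 0, -0.03, -0.15, -0.12, 0.05]

```text
time_s: 25.4
ee_pos: [0.5381, 0.0656, 0.1814]
eef_rot: [3.142, -0.002, 0.088]
force: [0.6, -0.1, -0.7]
grip_width: 0.0492
```

```bash
python3 - <<'E'
from meas import *
c=cam('top'); save(c,'pics/top5.png'); labels(c,(.55,.7,.1,.45),.046);labels(c,(.4,.64,-.07,.09),.054); mods(c,.046,(.55,.7,.15,.45)); mods(c,.054,(.4,.63,-.08,.09))
c=cam('scene'); save(c,'pics/s2.png')
E
```

```text
label 133 [0.6006 0.2336] [array([601. , 233.9]), array([27.8, 37.8]), np.float64(79.9)] zmed 0.0471
n 273 mean [0.6022 0.2313] rect [array([602.2, 231.3]), array([36.3, 56.8]), np.float64(81.9)]
n 133 mean [ 0.5506 -0.0395] rect [array([551.7, -36.2]), array([24.2, 56.8]), np.float64(89.9)]
```

View pics/top5.png

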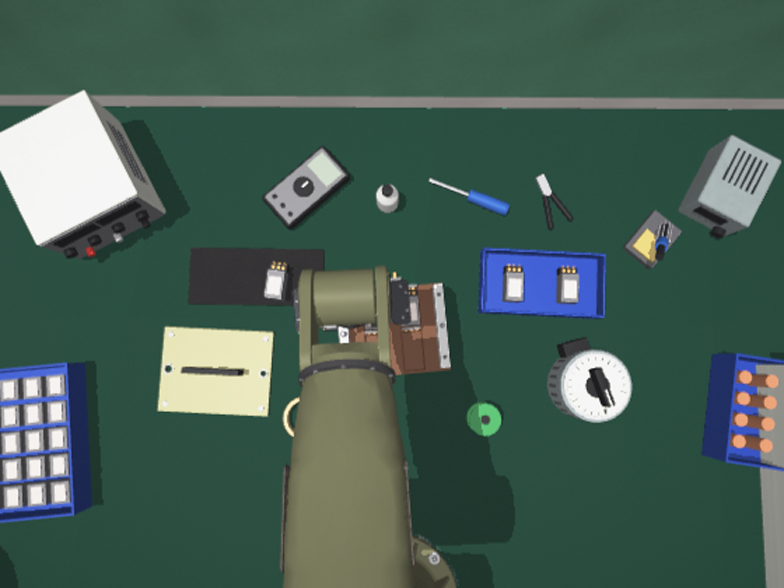

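View pics/s2.png

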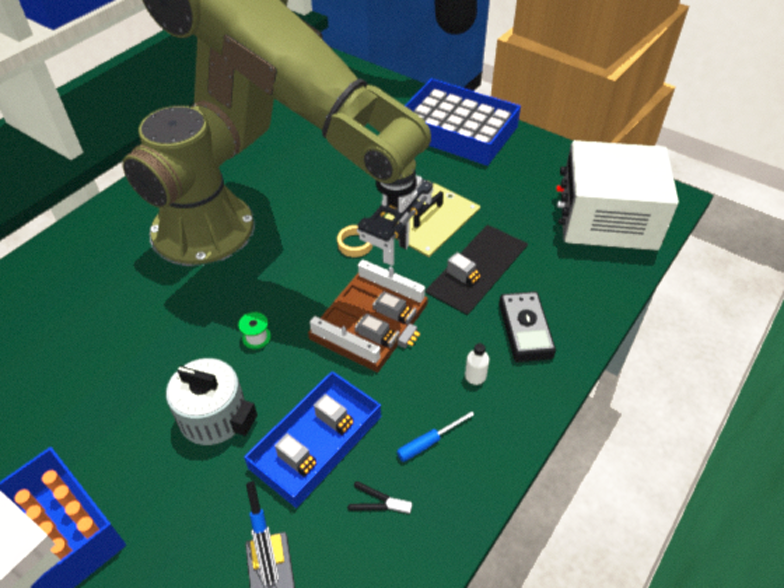

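```bash
python3 - <<'E'
from meas import *
rel((.603,.233,.12,-8))
E
```

```text
t 25.5 p [0.5372 0.0695 0.1807] yaw 5.44 q6 1.54 F [1.  0.3 0.7] w 0.049
(0.603, 0.233, 0.12, -8) rot [-0.04 -0.02 13.44] dz alt -346.56 shift [ 0.081  -0.1565  0.0608] dist 0.186
```

>>> send_rows:
  series:
    - [0, 0, 13.4, 0.081, -0.15, 0.0, 0.1]
    - [0, 0, 13.4, 0.081, -0.15, 0.0, 0.1]
    - [0, 0, 13.4, 0.081, -0.15, 0.0, 0.1]
    - [0, 0, 13.4, 0.081, -0.15, 0.04, 0.1]
    - [0, 0, 13.4, 0.081, -0.15, 0.08, 0.1]
    - [0, 0, 13.4, 0.081, -0.15, 0.08, 0.1]
    - [0, 0, 13.4, 0.081, -0.15, 0.08, 0.1]

```text
time_s: 26.2
ee_pos: [0.6058, 0.2215, 0.101]
eef_rot: [3.141, 0.0, -0.144]
force: [-0.5, -0.5, 1.3]
grip_width: 0.0518
```

```bash
python3 - <<'E'
from meas import *
rel((.603,.233,.04,-8))
E
```

```text
t 26.2 p [0.6058 0.2215 0.101 ] yaw -8.23 q6 2.01 F [-0.5 -0.5  1.3] w 0.0518
(0.603, 0.233, 0.04, -8) rot [ 0.02  0.02 -0.23] dz alt 359.77 shift [-0.0044 -0.011   0.061 ] dist 0.062
```

>>> send_rows:
  series:
    - [0, 0, -0.2, -0.0044, -0.011, 0.0, 0.1]
    - [0, 0, -0.2, -0.0044, -0.011, 0.0, 0.1]
    - [0, 0, -0.2, -0.0044, -0.011, 0.03, 0.1]
    - [0, 0, -0.2, -0.0044, -0.011, 0.05, 0.1]
    - [0, 0, -0.2, -0.0044, -0.011, 0.061, 0.1]
    - [0, 0, -0.2, -0.0044, -0.011, 0.061, 0.1]

```text
time_s: 26.8
ee_pos: [0.6025, 0.2335, 0.039]
eef_rot: [3.141, 0.001, -0.14]
force: [0.0, -0.1, 0.9]
grip_width: 0.0515
```

>>> send_rows:
  series:
    - [0, 0, 0, 0, 0, 0, -1]
    - [0, 0, 0, 0, 0, 0, -1]
    - [0, 0, 0, 0, 0, 0, -1]
    - [0, 0, 0, 0, 0, 0, -1]
    - [0, 0, 0, 0, 0, 0, -1]

```text
time_s: 27.3
ee_pos: [0.6033, 0.2337, 0.0406]
eef_rot: [-3.141, -0.002, -0.14]
force: [-1.5, -1.0, 7.1]
grip_width: 0.0338
```

```bash
python3 - <<'E'
from meas import *
rel((.4616,.0338,.14,5.2))
E
```

```text
t 27.3 p [0.6033 0.2337 0.0406] yaw -8.0 q6 2.02 F [-1.5 -1.   7.1] w 0.0338
(0.4616, 0.0338, 0.14, 5.2) rot [ -0.03  -0.1  -13.2 ] dz alt 346.8 shift [-0.1123  0.2176 -0.0998] dist 0.264
```

>>> send_rows:
  series:
    - [0, 0, 0, 0, 0, -0.03, -1]
    - [0, 0, 0, 0, 0, -0.08, -1]
    - [0, 0, -13.2, -0.025, 0.048, -0.1, -1]
    - [0, 0, -13.2, -0.048, 0.092, -0.105, -1]
    - [0, 0, -13.2, -0.07, 0.135, -0.105, -1]
    - [0, 0, -13.2, -0.092, 0.178, -0.105, -1]
    - [0, 0, -13.2, -0.1123, 0.2176, -0.105, -1]
    - [0, 0, -13.2, -0.1123, 0.2176, -0.105, -1]

```text
time_s: 28.1
ee_pos: [0.4588, 0.0308, 0.1446]
eef_rot: [3.141, 0.001, 0.087]
force: [0.0, -0.6, -0.8]
grip_width: 0.0337
```

>>> send_rows:
  series:
    - [0, 0, 0, 0, 0, 0, -1]
    - [0, 0, 0, 0, 0, 0, -1]

```text
time_s: 28.3
ee_pos: [0.4618, 0.0343, 0.1446]
eef_rot: [-3.142, -0.001, 0.091]
force: [-0.0, -0.5, -0.7]
grip_width: 0.034
```

```bash
python3 - <<'E'
from meas import *
rel((.4616,.0338,.075,5.2))
c=cam('scene'); im=cv2.cvtColor(c['pixels'],cv2.COLOR_RGB2BGR)
cv2.imwrite('pics/z12.png',cv2.resize(im[150:270,215:335],None,fx=5,fy=5,interpolation=cv2.INTER_CUBIC))
E
```

```text
t 28.3 p [0.4618 0.0343 0.1446] yaw 5.23 q6 1.47 F [-0.  -0.5 -0.7] w 0.034
(0.4616, 0.0338, 0.075, 5.2) rot [-0.   -0.04  0.03] dz alt -359.97 shift [-0.0003  0.0005  0.0696] dist 0.07
```

View pics/z12.png

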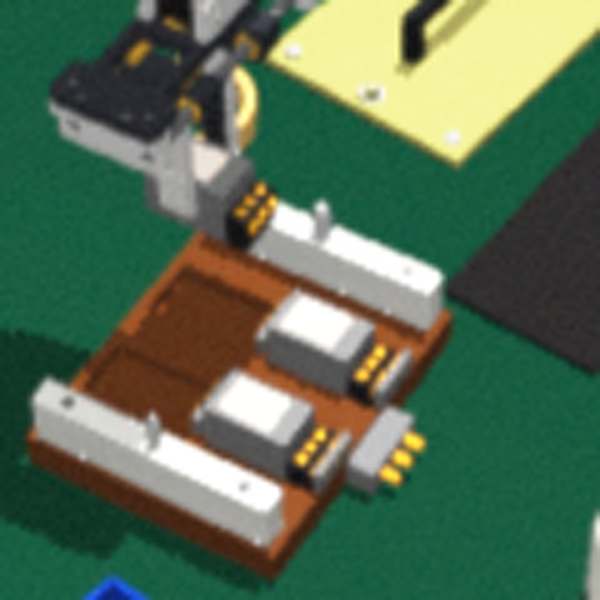

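>>> send_rows:
  series:
    - [0, 0, 0, -0.0003, 0.0003, 0.03, -1]
    - [0, 0, 0, -0.0003, 0.0003, 0.06, -1]
    - [0, 0, 0, -0.0003, 0.0003, 0.073, -1]
    - [0, 0, 0, -0.0003, 0.0003, 0.079, -1]
    - [0, 0, 0, -0.0003, 0.0003, 0.085, -1]
    - [0, 0, 0, -0.0003, 0.0003, 0.091, -1]
    - [0, 0, 0, -0.0003, 0.0003, 0.097, -1]
    - [0, 0, 0, -0.0003, 0.0003, 0.097, -1]

```text
time_s: 29.15
ee_pos: [0.4614, 0.0335, 0.0475]
eef_rot: [3.142, -0.001, 0.091]
force: [-0.3, 0.6, -0.9]
grip_width: 0.0338
```

```bash
python3 - <<'E'
from meas import *
rel((.4616,.0338,.048,5.2))
E
```

```text
t 29.15 p [0.4614 0.0335 0.0475] yaw 5.2 q6 1.47 F [-0.3  0.6 -0.9] w 0.0338
(0.4616, 0.0338, 0.048, 5.2) rot [ 0.   -0.07  0.  ] dz alt -360.0 shift [ 0.0002 -0.0003 -0.0005] dist 0.001
```

>>> send_rows:
  series:
    - [0, 0, 0, 0, 0, 0.001, -1]
    - [0, 0, 0, 0, 0, 0.001, -1]
    - [0, 0, 0, 0, 0, 0.001, 0.05]
    - [0, 0, 0, 0, 0, 0.001, 0.05]
    - [0, 0, 0, 0, 0, -0.03, 0.05]
    - [0, 0, 0, 0, 0, -0.08, 0.05]
    - [0, 0, 0, 0, 0, -0.13, 0.05]
    - [0, 0, 0, 0, 0, -0.15, 0.05]

```text
time_s: 29.95
ee_pos: [0.4621, 0.0334, 0.2018]
eef_rot: [3.141, -0.006, 0.091]
force: [-0.5, 0.6, -0.1]
grip_width: 0.0493
```

>>> send_rows:
  series:
    - [0, 0, -60, 0, -0.35, -0.02, 0.05]
    - [0, 0, -60, 0, -0.35, -0.02, 0.05]
    - [0, 0, -60, 0, -0.35, -0.02, 0.05]
    - [0, 0, -60, 0, -0.35, -0.02, 0.05]
    - [0, 0, -60, 0, -0.35, -0.02, 0.05]
    - [0, 0, -60, 0, -0.35, -0.02, 0.05]
    - [0, 0, -60, 0, -0.35, -0.02, 0.05]
    - [0, 0, -60, 0, -0.35, -0.02, 0.05]

```text
time_s: 30.75
ee_pos: [0.4279, 0.3864, 0.2169]
eef_rot: [-3.141, -0.001, 1.147]
force: [0.0, -1.3, 0.2]
grip_width: 0.0495
```

```bash
python3 - <<'E'
from meas import *
rel((.45,.36,.2,90))
c=cam('top'); save(c,'pics/top6.png'); labels(c,(.4,.64,-.09,.09),.054); mods(c,.054,(.4,.63,-.08,.09)); knob(c)
P=cloud(c); im=cv2.cvtColor(c['pixels'],cv2.COLOR_RGB2BGR)
cv2.imwrite('pics/z13.png',cv2.resize(im[190:280,230:330],None,fx=6,fy=6,interpolation=cv2.INTER_CUBIC))
E
```

```text
t 30.75 p [0.4279 0.3864 0.2169] yaw 65.74 q6 1.09 F [ 0.  -1.3  0.2] w 0.0495
(0.45, 0.36, 0.2, 90) rot [-2.000e-02 -3.000e-02 -2.426e+01] dz alt 335.74 shift [-0.015   0.031   0.0169] dist 0.038
label 143 [ 0.5519 -0.085 ] [array([534.7, -83.2]), array([ 10.8, 134.7]), np.float64(89.8)] zmed 0.0608
label 125 [ 0.5494 -0.0311] [array([549. , -30.8]), array([35.1, 24.3]), np.float64(0.2)] zmed 0.0546
label 124 [0.5416 0.0405] [array([541.5,  40.4]), array([35.4, 24.9]), np.float64(6.1)] zmed 0.0547
label 64 [0.4573 0.0864] [array([465.5,  86.9]), array([77.3,  8. ]), np.float64(0.5)] zmed 0.0606
label 127 [0.4585 0.0334] [array([457.7,  33.3]), array([34.6, 24.1]), np.float64(0.4)] zmed 0.0545
n 265 mean [ 0.5513 -0.0312] rect [array([551.8, -31.3]), array([58.1, 34. ]), np.float64(4.8)]
n 264 mean [0.5436 0.0402] rect [array([544.5,  40.3]), array([58.4, 33.8]), np.float64(4.7)]
n 269 mean [0.461  0.0332] rect [array([460.9,  33.2]), array([55.7, 33.9]), np.float64(5.2)]
drum ctr [ 0.4104 -0.3651  0.112 ] diam 0.12838688024615535
bar ((409.533203125, -366.679443359375), (70.08592987060547, 18.209434509277344), 19.21625518798828) n 212
bar mean [ 0.4093 -0.367 ] dir -2.80442756649241
pointer centroid [ 0.3915 -0.3759] 30
```

View pics/top6.png

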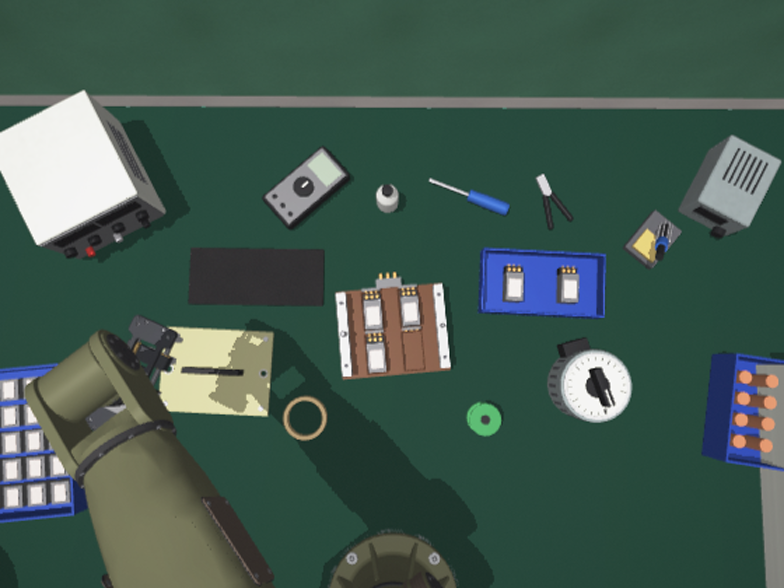

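View pics/z13.png

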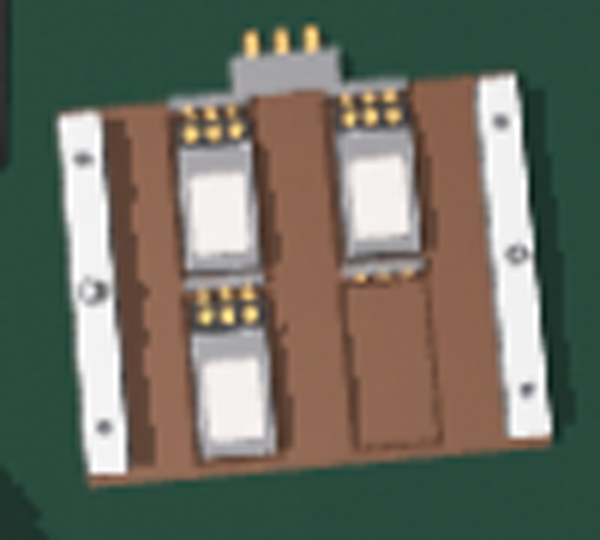

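>>> send_rows:
  series:
    - [0, 0, -24.3, -0.25, 0.1, -0.03, 0]
    - [0, 0, -24.3, -0.25, 0.1, -0.03, 0]
    - [0, 0, -24.3, -0.25, 0.1, -0.03, 0]
    - [0, 0, -24.3, -0.25, 0.1, -0.03, 0]
    - [0, 0, -24.3, -0.25, 0.1, -0.03, 0]
    - [0, 0, -24.3, -0.25, 0.1, -0.03, 0]
    - [0, 0, -24.3, -0.25, 0.1, -0.03, 0]

```text
time_s: 31.5
ee_pos: [0.4149, 0.11, 0.2479]
eef_rot: [3.14, 0.0, 1.556]
force: [-0.2, 0.4, -0.6]
grip_width: 0.0467
```

```bash
python3 - <<'E'
from meas import *
c=cam('top'); save(c,'pics/top7.png'); P=cloud(c); im=cv2.cvtColor(c['pixels'],cv2.COLOR_RGB2BGR); hsv=cv2.cvtColor(im,cv2.COLOR_BGR2HSV)
m=(hsv[...,0]>20)&(hsv[...,0]<35)&(hsv[...,1]>40)&(hsv[...,2]>110)&(P[...,1]>.2)&(P[...,0]>.3)
n,l,s,cc=cv2.connectedComponentsWithStats(m.astype(np.uint8)); i=1+np.argmax(s[1:,4])
k,_=cv2.findContours((l==i).astype(np.uint8),cv2.RETR_EXTERNAL,cv2.CHAIN_APPROX_NONE); k=max(k,key=cv2.contourArea)[:,0]
W=np.array([onplane(c,a,b,.008)[:2] for a,b in k]); print('plate',s[i],cv2.minAreaRect((W*1000).astype(np.float32)))
# handle top
h=(P[...,2]>.042)&(P[...,2]<.06)&(P[...,1]>.25)&(P[...,1]<.47)&(P[...,0]>.38)&(P[...,0]<.56)
vs,us=np.nonzero(h); W=np.array([onplane(c,a,b,.050)[:2] for a,b in zip(us,vs)]); print('handle',len(W),cv2.minAreaRect((W*1000).astype(np.float32)),W.mean(0),np.nanmedian(P[h][:,2]))
cv2.imwrite('pics/z14.png',cv2.resize(im[225:305,105:205],None,fx=8,fy=7.5,interpolation=cv2.INTER_CUBIC)[:600,:800])
E
```

```text
plate [ 113  234   82   63 3910] ((434.2566833496094, 351.4344482421875), (215.95220947265625, 165.30038452148438), 87.2833251953125)
handle 186 ((433.57940673828125, 350.27825927734375), (108.00639343261719, 12.061097145080566), 87.32628631591797) [0.43345783 0.34886156] 0.05035288030345654
```

View pics/z14.png

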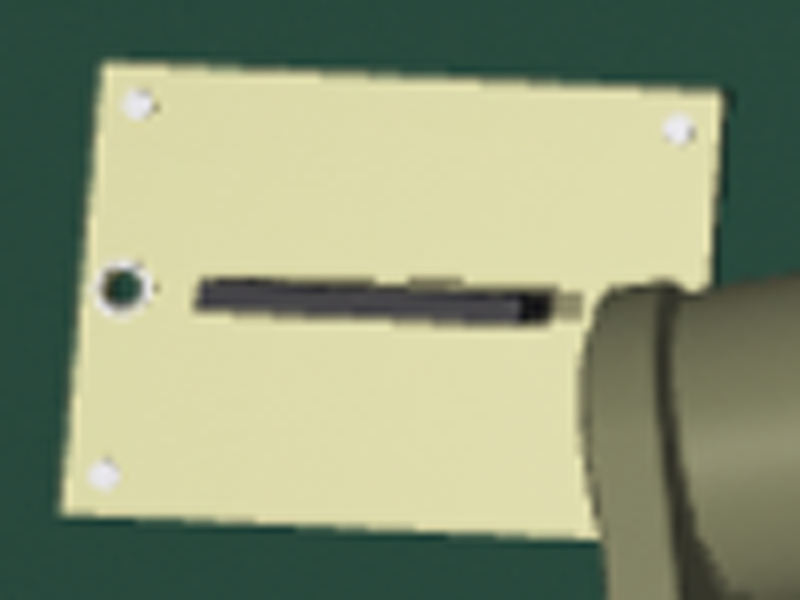

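```bash
python3 - <<'E'
from meas import *
rel((.434,.3508,.15,87.3))
c=cam('top')
for u,v in [(105+122/8-.44,225+287/7.5-.43)]: print('hole',onplane(c,u,v,.008).round(4),onplane(c,u,v,.0).round(4))
for u,v in [(230+92/6-.42,190+291/6-.42),(230+517/6-.42,190+254/6-.42)]: print('pin',[onplane(c,u,v,z)[:2].round(4) for z in(.06,.085)])
C=np.array([.5137,.0023]); a=np.radians(5.15); R=np.array([[np.cos(a),-np.sin(a)],[np.sin(a),np.cos(a)]])
print(C+R@[0,.094],C+R@[0,-.094])
for p in (C+R@[0,.094],C+R@[0,-.094]): print([np.round(proj(c,[*p,z]),1) for z in(.06,.085)])
E
```

```text
t 31.55 p [0.4151 0.1114 0.2476] yaw 89.23 q6 0.19 F [1.  0.6 0.3] w 0.047
(0.434, 0.3508, 0.15, 87.3) rot [ 0.06 -0.01  1.93] dz alt -358.07 shift [0.2396 0.0156 0.0976] dist 0.259
hole [0.4391 0.4459 0.008 ] [0.439  0.4487 0.    ]
pin [array([0.5064, 0.0964]), array([0.5053, 0.0945])]
pin [array([ 0.5234, -0.0928]), array([ 0.522 , -0.0907])]
[0.50526223 0.09592053] [ 0.52213777 -0.09132053]
[array([245.1, 238.5]), array([244.4, 238.1])]
[array([315.2, 232.4]), array([316. , 231.8])]
```

>>> send_rows:
  series:
    - [0, 0, 1.9, 0.2396, 0.0156, 0.05, 0.0]
    - [0, 0, 1.9, 0.2396, 0.0156, 0.05, 0.0]
    - [0, 0, 1.9, 0.2396, 0.0156, 0.05, 0.0]
    - [0, 0, 1.9, 0.2396, 0.0156, 0.08, 0.0]
    - [0, 0, 1.9, 0.2396, 0.0156, 0.1, 0.0]
    - [0, 0, 1.9, 0.2396, 0.0156, 0.13, 0.0]
    - [0, 0, 1.9, 0.2396, 0.0156, 0.13, 0.0]
    - [0, 0, 1.9, 0.2396, 0.0156, 0.13, 0.0]

```text
time_s: 32.4
ee_pos: [0.4324, 0.3527, 0.1177]
eef_rot: [-3.141, 0.001, 1.53]
force: [0.5, -0.5, 1.0]
grip_width: 0.0467
```

```bash
python3 - <<'E'
from meas import *
rel((.434,.3508,.044,87.3))
c=cam('scene'); save(c,'pics/s3.png')
E
```

```text
t 32.4 p [0.4324 0.3527 0.1177] yaw 87.64 q6 0.66 F [ 0.5 -0.5  1. ] w 0.0467
(0.434, 0.3508, 0.044, 87.3) rot [-0.06  0.05  0.34] dz alt -359.66 shift [-0.0017  0.0017  0.0737] dist 0.074
```

View pics/s3.png

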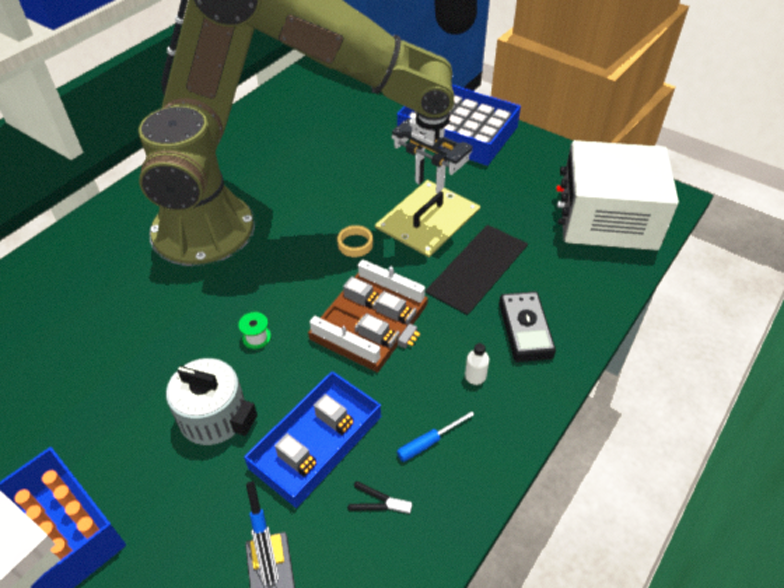

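>>> send_rows:
  series:
    - [0, 0, 0.3, -0.0017, 0.0017, 0.0, 0.0]
    - [0, 0, 0.3, -0.0017, 0.0017, 0.03, 0.0]
    - [0, 0, 0.3, -0.0017, 0.0017, 0.06, 0.0]
    - [0, 0, 0.3, -0.0017, 0.0017, 0.0735, 0.0]
    - [0, 0, 0.3, -0.0017, 0.0017, 0.0735, 0.0]

```text
time_s: 32.95
ee_pos: [0.4345, 0.3501, 0.0436]
eef_rot: [-3.141, 0.001, 1.523]
force: [0.8, -0.3, 0.6]
grip_width: 0.0468
```

>>> send_rows:
  series:
    - [0, 0, 0, 0, 0, 0, -1]
    - [0, 0, 0, 0, 0, 0, -1]
    - [0, 0, 0, 0, 0, 0, -1]
    - [0, 0, 0, 0, 0, 0, -1]
    - [0, 0, 0, 0, 0, 0, -1]
  force: 50

```text
time_s: 33.45
ee_pos: [0.4345, 0.3509, 0.0442]
eef_rot: [3.141, -0.0, 1.524]
force: [-0.3, -0.9, 5.2]
grip_width: 0.0117
```

```bash
python3 - <<'E'
from meas import *
rel((.434,.3508,.044,87.3))
E
```

```text
t 33.45 p [0.4345 0.3509 0.0442] yaw 87.3 q6 0.66 F [-0.3 -0.9  5.2] w 0.0117
(0.434, 0.3508, 0.044, 87.3) rot [ 0.01 -0.02 -0.  ] dz alt 360.0 shift [-0.0001 -0.0005  0.0002] dist 0.001
```

Lift straight up 130 mm and inspect.

>>> send_rows:
  series:
    - [0, 0, 0, 0, 0, -0.01, -1]
    - [0, 0, 0, 0, 0, -0.03, -1]
    - [0, 0, 0, 0, 0, -0.06, -1]
    - [0, 0, 0, 0, 0, -0.09, -1]
    - [0, 0, 0, 0, 0, -0.12, -1]
    - [0, 0, 0, 0, 0, -0.14, -1]
    - [0, 0, 0, 0, 0, -0.14, -1]
    - [0, 0, 0, 0, 0, -0.14, -1]

```text
time_s: 34.25
ee_pos: [0.4341, 0.3505, 0.1831]
eef_rot: [-3.141, 0.001, 1.524]
force: [-0.4, -1.1, -5.5]
grip_width: 0.0118
```

```bash
python3 - <<'E'
from meas import *
rel((.514,.002,.185,95.2))
c=cam('scene'); save(c,'pics/s4.png')
E
```

```text
t 34.25 p [0.4341 0.3505 0.1831] yaw 87.3 q6 0.66 F [-0.4 -1.1 -5.5] w 0.0118
(0.514, 0.002, 0.185, 95.2) rot [-0.04  0.03 -7.9 ] dz alt 352.1 shift [-0.3444  0.0962 -0.0018] dist 0.358
```

View pics/s4.png

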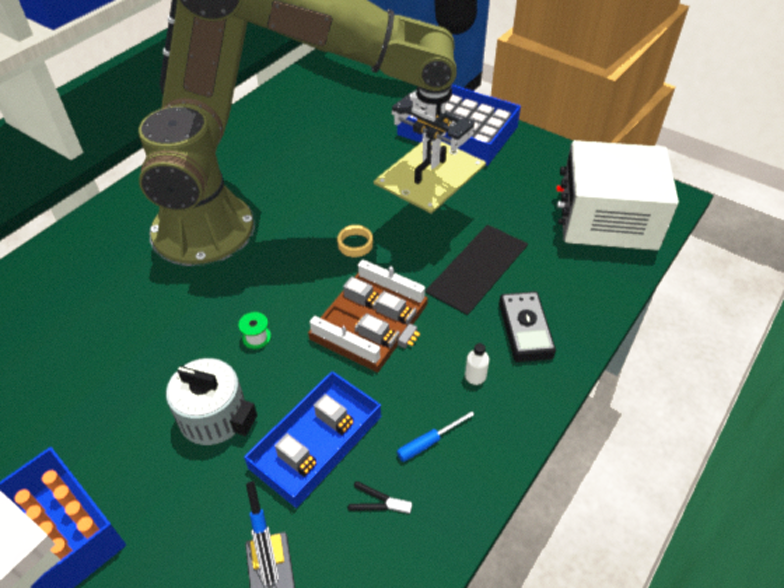

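>>> send_rows:
  series:
    - [0, 0, -1, -0.02, 0.006, 0, -1]
    - [0, 0, -2, -0.05, 0.014, 0, -1]
    - [0, 0, -3, -0.09, 0.025, 0, -1]
    - [0, 0, -4, -0.13, 0.036, 0, -1]
    - [0, 0, -5, -0.17, 0.047, 0, -1]
    - [0, 0, -6, -0.21, 0.058, 0, -1]
    - [0, 0, -7, -0.25, 0.07, 0, -1]
    - [0, 0, -7.9, -0.285, 0.08, 0, -1]

```text
time_s: 35.1
ee_pos: [0.5006, 0.0603, 0.1824]
eef_rot: [-3.139, 0.0, 1.662]
force: [0.4, -0.2, -3.9]
grip_width: 0.0114
```

>>> send_rows:
  series:
    - [0, 0, 0, -0.03, 0.008, 0, -1]
    - [0, 0, 0, -0.05, 0.014, 0, -1]
    - [0, 0, 0, -0.059, 0.0162, 0, -1]
    - [0, 0, 0, -0.059, 0.0162, 0, -1]
    - [0, 0, 0, -0.059, 0.0162, 0, -1]

```text
time_s: 35.6
ee_pos: [0.5219, 0.0058, 0.1832]
eef_rot: [-3.14, -0.0, 1.662]
force: [0.2, 0.2, -3.5]
grip_width: 0.0117
```

```bash
python3 - <<'E'
from meas import *
rel((.514,.002,.14,95.2))
for n in('top','scene'):
    c=cam(n); save(c,f'pics/{n}8.png')
    im=cv2.cvtColor(c['pixels'],cv2.COLOR_RGB2BGR)
    if n=='scene': cv2.imwrite('pics/z15.png',cv2.resize(im[130:270,195:345],None,fx=5,fy=4.28,interpolation=cv2.INTER_CUBIC))
E
```

```text
t 35.6 p [0.5219 0.0058 0.1832] yaw 95.22 q6 -0.15 F [ 0.2  0.2 -3.5] w 0.0117
(0.514, 0.002, 0.14, 95.2) rot [-0.07 -0.03  0.02] dz alt -359.98 shift [-0.0031 -0.0082  0.0432] dist 0.044
```

View pics/top8.png

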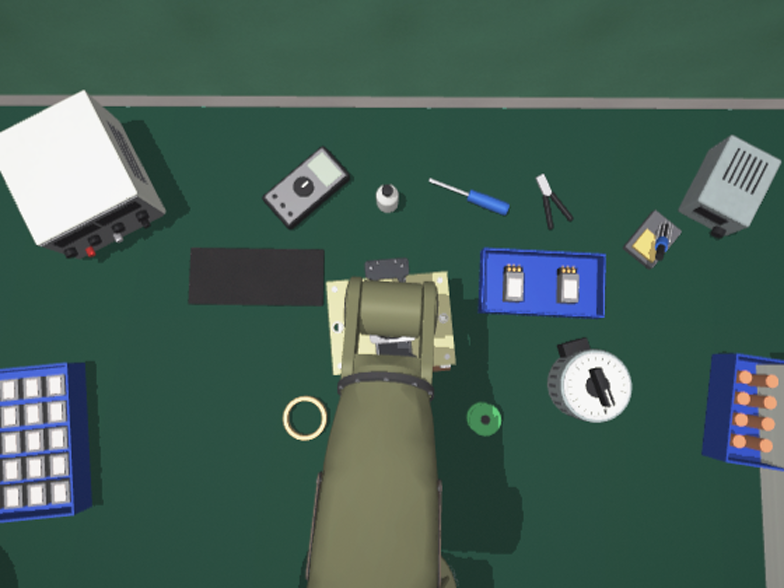

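View pics/z15.png

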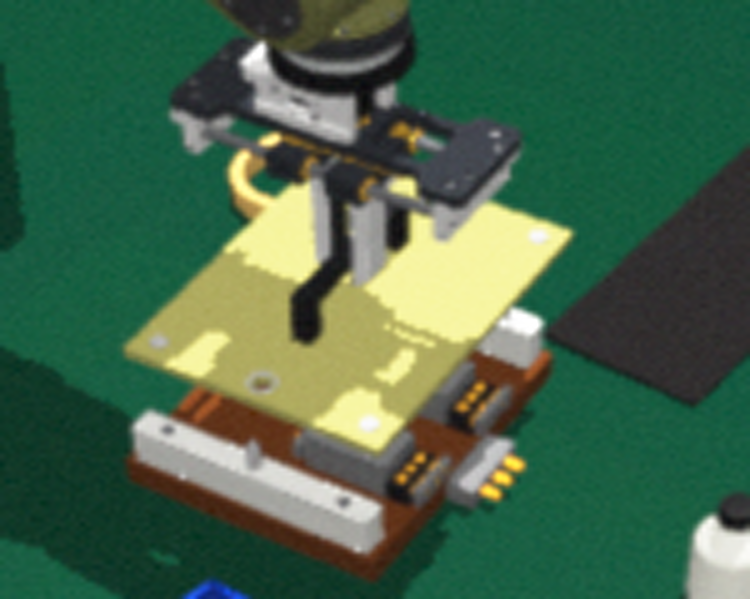

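>>> send_rows:
  series:
    - [0, 0, 0, -0.0031, -0.0082, 0.0, -1]
    - [0, 0, 0, -0.0031, -0.0082, 0.015, -1]
    - [0, 0, 0, -0.0031, -0.0082, 0.03, -1]
    - [0, 0, 0, -0.0031, -0.0082, 0.04, -1]
    - [0, 0, 0, -0.0031, -0.0082, 0.04, -1]
    - [0, 0, 0, -0.0031, -0.0082, 0.04, -1]

```text
time_s: 36.3
ee_pos: [0.5146, 0.0013, 0.1442]
eef_rot: [3.141, 0.0, 1.662]
force: [-0.3, 0.7, -5.7]
grip_width: 0.0112
```

```bash
cat > cov.py <<'E'
from meas import *
def cover(c,ztop,fn=None):
    P=cloud(c); im=cv2.cvtColor(c['pixels'],cv2.COLOR_RGB2BGR); hsv=cv2.cvtColor(im,cv2.COLOR_BGR2HSV)
    reg=(abs(P[...,2]-ztop)<.012)&(abs(P[...,1])<.16)&(P[...,0]>.4)&(P[...,0]<.62)
    print('plate z', np.nanmedian(P[reg][:,2]).round(4), 'n',reg.sum())
    for s in(1,-1):
        q=reg&(s*P[...,1]>.05); A=P[q]; k=np.c_[A[:,:2],np.ones(len(A))]; 
        print('side',s,'z mean',A[:,2].mean().round(4))
    A=P[reg]; k=np.c_[A[:,:2]-[.514,.002],np.ones(len(A))]; print('plane fit',np.linalg.lstsq(k,A[:,2],rcond=None)[0].round(4))
    if fn: cv2.imwrite(fn,cv2.resize(im[190:280,225:335],None,fx=7,fy=6.6,interpolation=cv2.INTER_CUBIC))
    return reg
E
python3 - <<'E'
from cov import *
rel((.514,.002,.12,95.2))
c=cam('top'); cover(c,.105,'pics/z16.png')
c=cam('scene'); im=cv2.cvtColor(c['pixels'],cv2.COLOR_RGB2BGR); cv2.imwrite('pics/z17.png',cv2.resize(im[150:270,205:335],None,fx=5,fy=5,interpolation=cv2.INTER_CUBIC))
E
```

```text
t 36.3 p [0.5146 0.0013 0.1442] yaw 95.21 q6 -0.16 F [-0.3  0.7 -5.7] w 0.0112
(0.514, 0.002, 0.12, 95.2) rot [0.02 0.   0.01] dz alt -359.99 shift [ 0.0007 -0.0005  0.0242] dist 0.024
plate z 0.1086 n 1688
side 1 z mean 0.1087
side -1 z mean 0.1086
plane fit [0.002  0.0004 0.1086]
```

View pics/z16.png

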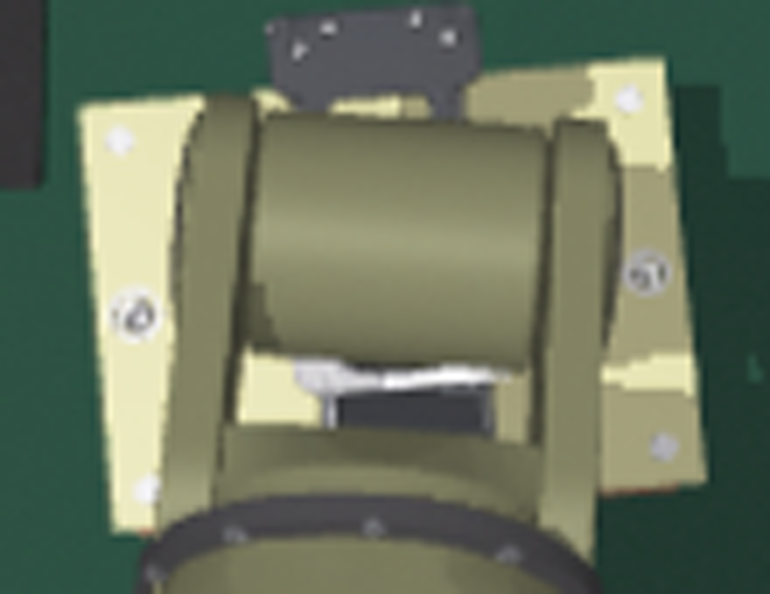

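View pics/z17.png

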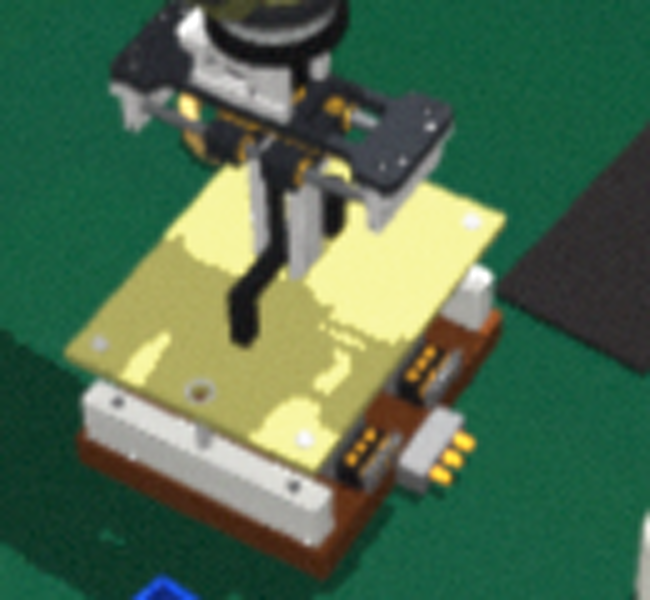

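```bash
python3 - <<'E'
from cov import *
c=cam('top')
b=onplane(c,225+135/7-.43,190+315/6.6-.42,.1083)[:2]; s=onplane(c,225+647/7-.43,190+272/6.6-.42,.1083)[:2]
print(b,s,(b+s)/2,'d',np.linalg.norm(b-s),np.degrees(np.arctan2(-(b-s)[0],(b-s)[1])))
# refine ring centres: bright ring mask
im=c['pixels'].astype(int); P=cloud(c)
cv2.imwrite('pics/z18.png',np.hstack([cv2.resize(cv2.cvtColor(c['pixels'],cv2.COLOR_RGB2BGR)[v-12:v+13,u-12:u+13],None,fx=15,fy=15,interpolation=cv2.INTER_CUBIC) for u,v in((244,237),(317,231))]))
E
```

```text
[0.50619348 0.09548741] [ 0.52349915 -0.09206917] [0.51484632 0.00170912] d 0.18835327032470914 5.271700692926006
```

View pics/z18.png

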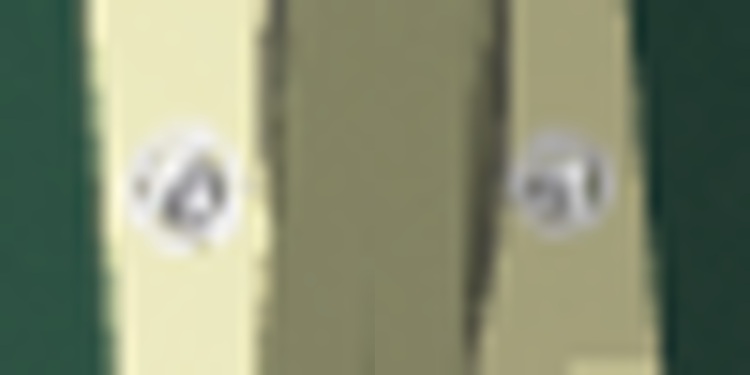

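>>> send_rows:
  series:
    - [0, 0, 0, 0.0004, -0.0006, 0.004, -1]
    - [0, 0, 0, 0.0004, -0.0006, 0.008, -1]
    - [0, 0, 0, 0.0004, -0.0006, 0.012, -1]
    - [0, 0, 0, 0.0004, -0.0006, 0.016, -1]
    - [0, 0, 0, 0.0004, -0.0006, 0.02, -1]
    - [0, 0, 0, 0.0004, -0.0006, 0.022, -1]
    - [0, 0, 0, 0.0004, -0.0006, 0.022, -1]

```text
time_s: 37.15
ee_pos: [0.5138, 0.0015, 0.1214]
eef_rot: [-3.141, -0.0, 1.662]
force: [0.5, -0.2, -4.0]
grip_width: 0.0115
```

```bash
python3 - <<'E'
from cov import *
rel((.514,.002,.104,95.2)); print(ctrl.get_obs()['moment'])
c=cam('top'); cover(c,.085,'pics/z19.png')
E
```

```text
t 37.15 p [0.5138 0.0015 0.1214] yaw 95.2 q6 -0.16 F [ 0.5 -0.2 -4. ] w 0.0115
(0.514, 0.002, 0.104, 95.2) rot [-0.03 -0.   -0.  ] dz alt 360.0 shift [0.0004 0.0003 0.0174] dist 0.017
[-0.03045087  0.06980249 -0.01074123]
plate z 0.0858 n 1643
side 1 z mean 0.0858
side -1 z mean 0.0858
plane fit [0.0004 0.0001 0.0858]
```

View pics/z19.png

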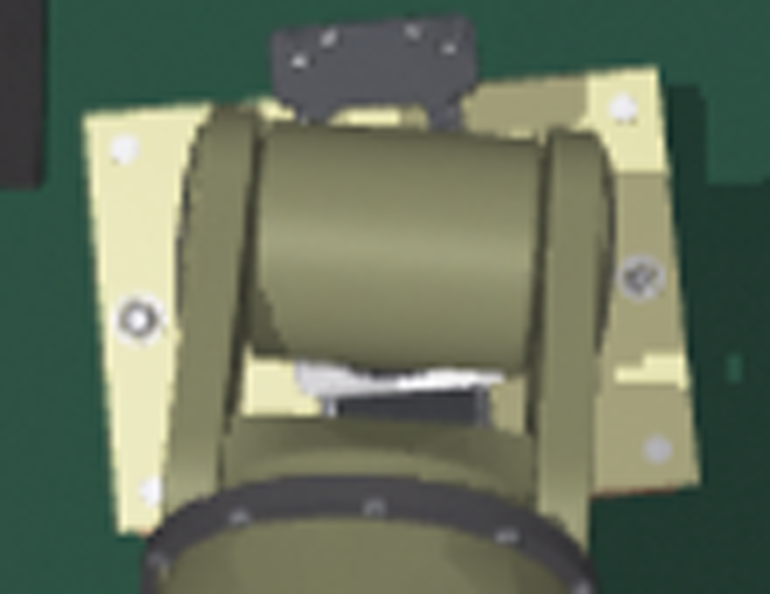

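>>> send_rows:
  series:
    - [0, 0, 0, 0.0002, 0.0, 0.003, -1]
    - [0, 0, 0, 0.0002, 0.0, 0.006, -1]
    - [0, 0, 0, 0.0002, 0, 0.009, -1]
    - [0, 0, 0, 0.0002, 0, 0.012, -1]
    - [0, 0, 0, 0.0002, 0, 0.015, -1]
    - [0, 0, 0, 0.0002, 0, 0.0165, -1]
    - [0, 0, 0, 0.0002, 0, 0.0165, -1]

```text
time_s: 37.9
ee_pos: [0.5138, 0.0017, 0.1051]
eef_rot: [-3.141, -0.0, 1.661]
force: [-0.6, -0.0, -4.9]
grip_width: 0.0116
```

```bash
python3 - <<'E'
from cov import *
rel((.514,.002,.104,95.2)); print(ctrl.get_obs()['moment'])
c=cam('top'); cover(c,.068)
E
```

```text
t 37.9 p [0.5138 0.0017 0.1051] yaw 95.2 q6 -0.16 F [-0.6 -0.  -4.9] w 0.0116
(0.514, 0.002, 0.104, 95.2) rot [-0.02 -0.   -0.  ] dz alt 360.0 shift [0.0002 0.0002 0.0011] dist 0.001
[-0.04761913  0.04838139 -0.00198477]
plate z 0.0694 n 1593
side 1 z mean 0.0693
side -1 z mean 0.0694
plane fit [-0.0001 -0.0005  0.0694]
```

>>> send_rows:
  series:
    - [0, 0, 0, 0, 0, 0.001, -1]
    - [0, 0, 0, 0, 0, 0.0018, -1]
    - [0, 0, 0, 0, 0, 0.0018, -1]

```text
time_s: 38.25
ee_pos: [0.514, 0.0017, 0.1042]
eef_rot: [3.141, 0.0, 1.662]
force: [-4.6, 0.3, 3.8]
grip_width: 0.0115
```

>>> send_rows:
  series:
    - [0, 0, 0, 0, 0, 0, -0.3]
    - [0, 0, 0, 0, 0, 0, -0.3]
    - [0, 0, 0, 0, 0, 0, -0.3]
    - [0, 0, 0, 0, 0, 0, -0.3]
    - [0, 0, 0, 0, 0, -0.02, -0.3]
    - [0, 0, 0, 0, 0, -0.06, -0.3]
    - [0, 0, 0, 0, 0, -0.1, -0.3]
    - [0, 0, 0, 0, 0, -0.14, -0.3]

```text
time_s: 39.05
ee_pos: [0.5137, 0.0017, 0.2451]
eef_rot: [-3.142, 0.0, 1.661]
force: [0.4, -0.1, 0.0]
grip_width: 0.0328
```

>>> send_rows:
  series:
    - [0, 0, 0, 0.05, 0, -0.02, -0.3]
    - [0, 0, 0, 0.1, 0, -0.02, -0.3]
    - [0, 0, 0, 0.15, 0, -0.02, -0.3]
    - [0, 0, 0, 0.2, 0, -0.02, -0.3]
    - [0, 0, 0, 0.25, 0, -0.02, -0.3]
    - [0, 0, 0, 0.3, 0, -0.02, -0.3]
    - [0, 0, 0, 0.3, 0, -0.02, -0.3]

```text
time_s: 39.75
ee_pos: [0.4854, 0.3049, 0.2629]
eef_rot: [-3.141, -0.0, 1.666]
force: [-0.1, -1.6, -0.8]
grip_width: 0.0332
```

```bash
python3 - <<'E'
from cov import *
rel((.514,.002,.104,95.2))
c=cam('top'); cover(c,.068); save(c,'pics/top9.png'); knob(c)
print('tray'); mods(c,.044,(.5,.7,-.45,-.12))
c=cam('scene'); save(c,'pics/s9.png')
E
```

```text
t 39.75 p [0.4854 0.3049 0.2629] yaw 95.46 q6 0.4 F [-0.1 -1.6 -0.8] w 0.0332
(0.514, 0.002, 0.104, 95.2) rot [-0.04 -0.03  0.26] dz alt -359.74 shift [-3.043e-01 -2.000e-04  1.588e-01] dist 0.343
plate z 0.0685 n 4817
side 1 z mean 0.0685
side -1 z mean 0.0685
plane fit [0.     0.0002 0.0685]
drum ctr [ 0.4105 -0.365   0.112 ] diam 0.1283720485597818
bar ((409.8531494140625, -366.56793212890625), (70.76361083984375, 18.209434509277344), 19.21625518798828) n 216
bar mean [ 0.4093 -0.3668] dir -2.80463987768516
pointer centroid [ 0.3915 -0.3759] 30
tray
n 571 mean [ 0.6118 -0.2965] rect [array([ 607.4, -290.6]), array([242.1, 126.3]), np.float64(87.2)]
n 270 mean [ 0.5997 -0.2341] rect [array([ 601.1, -232.9]), array([35.4, 60.3]), np.float64(89.0)]
n 280 mean [ 0.5973 -0.3416] rect [array([ 597.1, -341.5]), array([37.3, 56.5]), np.float64(85.7)]
```

View pics/top9.png

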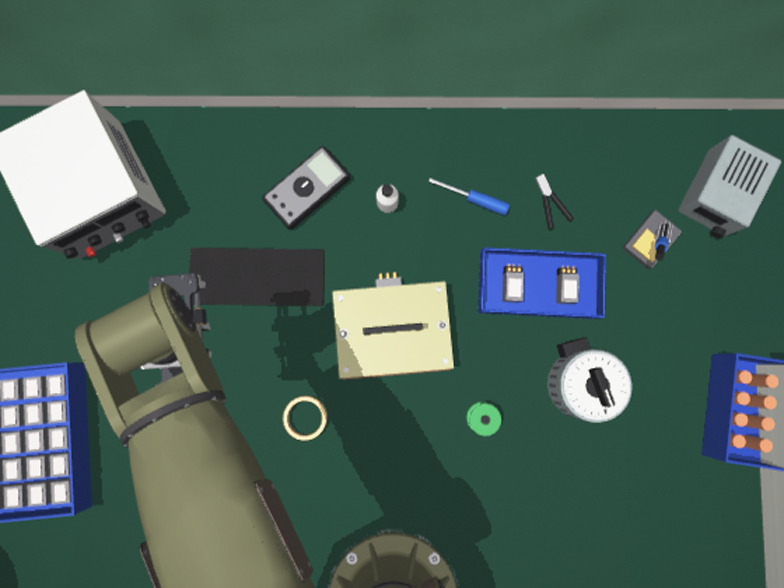

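View pics/s9.png

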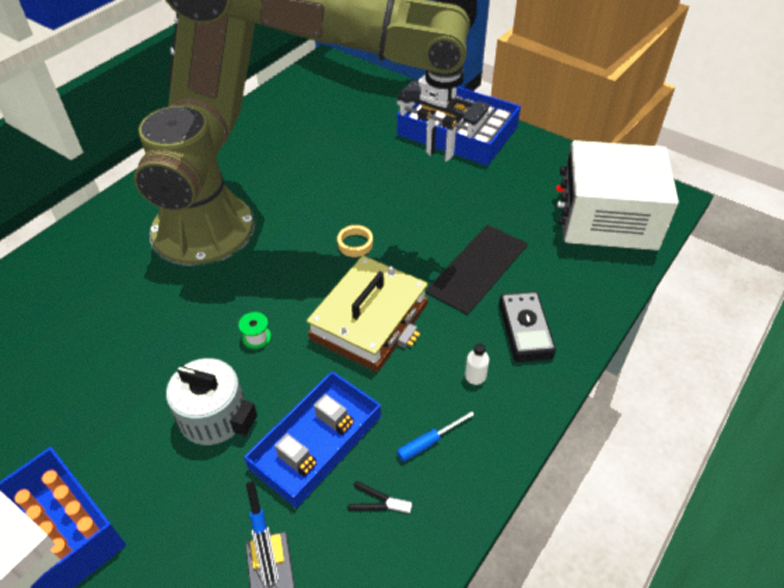

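```bash
python3 -c "
from station import ctrl
print(ctrl.hand_in())"
```

```text
the job is handed in; nothing more can be done
None
```

The job is done and handed in at about 40 s of the 210 s. The station gives no verdict, so the checks below are my own camera and arm readings.

**What I did**
- I turned the knob back to zero first.
- I moved the two tested modules (only two were present) from the jig onto the tray floor.
- I set the three fresh modules in the back left, back right and front left nests, terminals to the back. One had been knocked up against its neighbour before I reached it; I measured it again and gripped the neighbour first by its free front end.
- I lowered the cover over both dowel pins, with the thick pin in the large hole.

**Last checks**
- **Knob:** the pointer reads about 199.3–199.5° against a zero mark at about 199.7–200°, so it is within about 0.7° of zero.
- **Fresh modules:** all three tops were at 54.5–54.7 mm before the cover went on; 54 mm means fully down.
- **Cover:** its top measures 68.5 mm with no measurable tilt, against 68 mm expected. Both readings are about 0.5 mm high, which is inside the 2 mm calibration, so I take the modules and the cover as seated.
- **Tray:** both tested modules are upright on the floor.
- **Spool, tape and bottle:** they look unmoved in the pictures; I did not measure them.

I saw no grip slip. The highest wrist force in the readings I took was about 26 N, while turning the knob. None of the checks failed or disagreed beyond these small offsets.

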